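Sort salvaged modules into their matching trays

TASK

Put the four modules salvaged from the copier into the foam trays whose painted silhouettes match them, each upright, flat on the recess floor and lined up with its silhouette (either way round). The blue battery pack goes first: it must be set down and let go in its tray before any other module is moved. Leave the screw jar and the screwdriver where they are.

Things in the scene. Friction and masses are not known exactly. Their poses are not given: they have to be found in the camera images.
- battery: Battery pack: blue block with a yellow band and two round terminals (red, black) on top; 90 (own x) x 44 (own y) x 42 mm high, about 0.4 kg. Loose, upright. Origin: centre of the underside, z up.
- heatsink: Finned bare-aluminium heat sink, seven upright fins along own x; 70 (own x) x 48 (own y) x 40 mm high, about 0.2 kg. The outer fins are stiff and may be gripped across y. Loose, upright. Origin: centre of the underside, z up.
- transformer: Transformer: dark steel core with copper-coloured winding and a copper-coloured square on top; 54 (own x) x 44 (own y) x 50 mm high, about 0.55 kg. Loose, upright. Origin: centre of the underside, z up.
- motor: Round white motor, 50 mm diameter, body 45 mm high, with a brass boss and a thin 6 mm shaft on top reaching 56 mm; dark band near the foot; about 0.3 kg. Loose, upright. Origin: centre of the underside, z up.
- tray_battery: Orange foam-lined tray fixed to the bench, 130 (own x) x 90 (own y) x 12 mm high; black recess floor 4 mm above its origin, foam rim 8 mm above that floor. Origin: centre of the underside, z up. Recess 112 x 66 mm, centred, with the battery's silhouette: blue 90 x 44 mm rectangle along own x, with yellow band and two terminal dots.
- tray_heatsink: Orange foam-lined tray fixed to the bench, 130 (own x) x 90 (own y) x 12 mm high; black recess floor 4 mm above its origin, foam rim 8 mm above that floor. Origin: centre of the underside, z up. Recess 90 x 68 mm, centred, with the heat sink's silhouette: seven white stripes along own x filling 70 x 48 mm.
- tray_transformer: Orange foam-lined tray fixed to the bench, 130 (own x) x 90 (own y) x 12 mm high; black recess floor 4 mm above its origin, foam rim 8 mm above that floor. Origin: centre of the underside, z up. Recess 74 x 64 mm, centred, with the transformer's silhouette: grey 54 (along own x) x 44 mm rectangle with a copper-coloured 30 mm square in it.
- tray_motor: Orange foam-lined tray fixed to the bench, 130 (own x) x 90 (own y) x 12 mm high; black recess floor 4 mm above its origin, foam rim 8 mm above that floor. Origin: centre of the underside, z up. Recess 70 x 70 mm, centred, with the motor's silhouette: white 50 mm disc with a brass dot.
- jar: Bystander: small amber screw jar with a red lid, 42 mm diameter, 58 mm high, loose, standing in the row of modules. Origin: centre of the underside, z up.
- screwdriver: Bystander: red-handled screwdriver, 190 mm long, 26 mm thick at the handle (toward own -x), lying loose beyond the trays, its length along own x. Origin: under its middle.
There are look-alikes about, which are no part of the job. Leave any turquoise look-alike of the motor alone. What is shaped like the heatsink but purple is not meant.

How it is judged:
By the outcome, as a careful person would: the job done as asked, in the order asked, and still so for the second after the job is handed in, with the robot touching nothing.
It also fails if it takes over 99 s, if anything falls off the work surface, if the arm or the gripper's body presses on something with over 40 N, if the wrist force passes 120 N, or if a joint passes its speed limit or range.

ROBOT

A 6-joint arm with a two-finger parallel gripper is mounted at the origin on the work surface. World frame = base frame: x ahead of the robot, y to its left, z up, the work surface at z = 0. Lengths are in m, angles in degrees, forces in N, time in s.
With the tool pointing down it reaches from about 0.35 to 0.875 m from the base axis. Payload 4.2 kg.
Tool frame: the origin (TCP) lies midway between the tips of the shut fingers; the grasp point (between the pads) lies 19 mm behind it (r.pinch_z is the distance from the TCP to the grasp point, in m); z points along the fingers, y is the line along which they close (so a half turn about z gives the same grasp; the last joint's range is limited). The gripper opens to 87 mm and grips with 3 to 60 N. Pads are 19 mm wide; open, the fingers measure 117 mm over their backs; the gripper's body (75 mm by 190 mm) begins 51 mm behind the grasp point.
Start: joints at [83.228, 22.042, 0.453, 0, -68.411, -14.817], TCP at [0.23, 0.581, 0.223] pointing down, gripper open.
Joint ranges: [-179.83, 179.83], [-69.29, 118.12], [-61.27, 80.66], [-181.25, 117.63], [-171.15, -9.14], [-177.46, 177.46]. Speed limits (degrees/s): [159.86, 159.86, 180, 180, 180, 180].

INTERFACE

Orientations are given as a 3x3 rotation matrix whose columns are the frame's x, y, z axes.
In Python, from station import r, imaging, models gives the robot as it stands. The module is installed in compiled form; this text tells all that it offers.
- The arm moves only by the tool apply_moves, never from a script. Its argument "moves" is a list of rows, each a list of 2 entries, a list of its own where there are three numbers: the shift along the tool's x, y, z in m, then the turn about the tool's z in degrees. A call has 1 to 5 rows; each row shifts and turns the commanded pose from where the row before left it, along the tool's axes as they then stand; what a row does not reach is not made up. A row lasts 1/12 s, in which the tool goes at most 41.7 mm and 7.16 degrees, less where a joint would pass 70% of its speed; a pose out of reach is approached as far as the arm can. A call is refused whole if a number of a shift passes 0.0417 or a number of a turn 7.16, either way. A call with a gripper value outside its range is refused whole. "hand" is the finger opening in m, from 0 to 0.087, set as the call begins (left out, the last holds). The fingers move at their own pace and stop on an object; the grip force is fixed at half the most. Time passes only in rows, so rows that do not move let the fingers close. It gives the time, the measured TCP pose, the force, the opening and the grip force at its end, in the units of the state.
- r.sense(): the state, without advancing time (a new reading comes with each control period).
- imaging.capture(name): name is "scene" or "top" or "wrist"; returns a dict with "frame" (384x512x3 uint8, blue, green, red), "intrinsics" (3x3 intrinsics, pixels), "eye" and "orientation" of the camera in the world. Camera axes: x right, y down, z forward; pixel columns grow to the right and rows downward; lengths in m; the calibration is good to about 2 mm. A picture is of the moment at which its call begins. There is no depth.
- r.finish_job(): hands the job in; it is judged then, once.
Trained networks look in a picture, given as the dict that the camera call returned (one of the last four; its "shot" number tells which), for a name from the list of things; names that differ only in an ending like _2 or _b are one class to them, and where a whole thing is asked for, a point or a joint stands for the part that bears it (a point fixed in the world has none). Each returns a list of dicts, best first, with "confidence" (0 to 1); they miss things now and then, are a little off and sometimes report something else, mostly with a low value. They report only what shows in the picture. A call takes as long as a camera call. They do not tell look-alikes from the thing itself.
- models.cut_out(picture, target): "region" (384x512 bool, what is visible of it) and "extent" ([left, top, width, height] as shares, 0 to 1, of the picture: columns of its width, rows of its height, round what is visible of it).
- models.place_of(picture, target): "at" ([column, row] as shares, 0 to 1, of the picture: columns of its width, rows of its height: a listed point, or the origin of a listed thing).
The state is a dict: "time_s": time; "joints": joint angles; "joint_velocities": joint speeds; "effort": joint torques, N m; "tcp_pos": TCP position; "ee_rot": TCP orientation; "wrist_force": force on the tool from outside, world axes, zero at the start; "moment": the same for the moment, N m; "gripper_width": opening from 0.0 (shut) to 1.0 (fully open); "gripper_force": force on a finger pad.
Only numpy, scipy, OpenCV 4.12 (cv2) and the standard library are available. Lean on these libraries where they do the work, as an engineer would, in place of code of your own. Each camera call takes 0.05 s, during which the arm holds its last target. There are 200 camera calls.

## Working session

There is one attempt and no reset: what is moved stays moved. The work goes in short steps, Python scripts to look and compute and a tool call to move; the robot and the scene stay as the last step left them, time stands still between calls to the robot, and variables do not carry over. Pictures are saved under pics/ and viewed, at most 14 in all, crops included, and the job is handed in when it is done.

Besides the shell and the picture viewer there is one more tool, called as name([rows], argument=value, ...), one row to a line, values as JSON. apply_moves: Moves the arm, as the interface text tells. Its arguments: {"type":"object","properties":{"moves":{"type":"array"},"hand":{"type":"number"}},"required":["moves"]}

```bash
mkdir -p pics; python3 - <<'E'
from station import r, imaging, models
import cv2
s=r.sense();print(s)
for n in("scene","top"):
    p=imaging.capture(n);cv2.imwrite(f"pics/{n}0.png",p["frame"]);print(n,p["intrinsics"].tolist(),p["eye"],p["orientation"])
E
```

```text
{'time_s': 0.0, 'joints': array([ 8.32275603e+01,  2.20919562e+01,  3.79715729e-01, -2.97614984e-02,
       -6.84133641e+01, -1.48184921e+01]), 'joint_velocities': array([-0.10946529,  0.08087813,  0.02614578,  0.10556391,  0.00091862,
       -0.028693  ]), 'effort': array([-8.20509358e-04, -3.90659523e+01,  1.87410718e+01,  4.21983674e+00,
        1.09771744e-02, -1.90869250e-04]), 'tcp_pos': array([0.22972157, 0.5805888 , 0.22144461]), 'ee_rot': array([[ 9.29764238e-01, -3.68154746e-01, -7.38147818e-04],
       [-3.68155474e-01, -9.29761826e-01, -2.11991017e-03],
       [ 9.41533276e-05,  2.24276982e-03, -9.99997481e-01]]), 'wrist_force': array([ 0.35672804, -0.35479921,  0.86863595]), 'moment': array([-0.0570956 ,  0.01214147, -0.03766484]), 'gripper_force': 0.0, 'gripper_width': 1.003391862014137}
scene [[412.5208539059894, 0.0, 252.11159183492262], [0.0, 412.5208539059894, 184.7265130461562], [0.0, 0.0, 1.0]] [ 1.03517093 -0.05432091  0.83105387] [[ 8.00952969e-02  8.67392531e-01 -4.91136376e-01]
 [ 9.96786839e-01 -7.01236459e-02  3.87126916e-02]
 [-8.61173769e-04 -4.92658980e-01 -8.70222033e-01]]
top [[466.10548177334675, 0.0, 252.68976990447678], [0.0, 466.10548177334675, 192.92670503222607], [0.0, 0.0, 1.0]] [0.44707852 0.01792578 1.09752964] [[-0.00149711 -0.99184315  0.12745561]
 [-0.99999774  0.00167771  0.00130964]
 [-0.00151279 -0.12745336 -0.99184341]]
```

View pics/scene0.png

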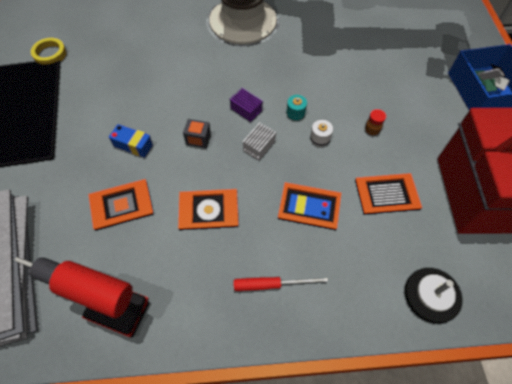

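View pics/top0.png

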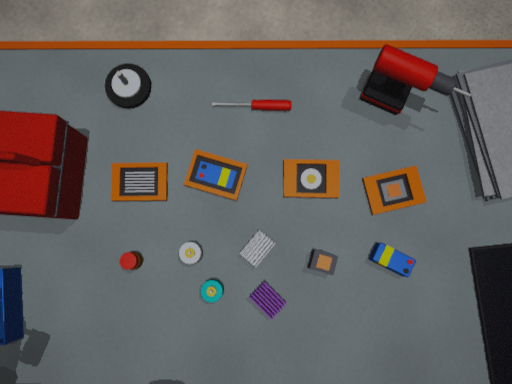

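The pictures agree. In the top view, the module row left to right is jar (130,261), white motor (190,253), grey heatsink (257,248), transformer (322,261), battery (392,259). The trays are heatsink (139,181), battery (216,174), motor (311,178) and transformer (394,190). The decoys are turquoise (211,291) and purple (267,299).

```bash
cat > h.py <<'E'
from station import r, imaging, models
import numpy as np, cv2
from scipy.optimize import minimize
def proj(p,X):
    c=(np.atleast_2d(X)-p["eye"])@np.asarray(p["orientation"]); q=c@np.asarray(p["intrinsics"]).T
    return q[:,:2]/q[:,2:]
def ray(p,uv):
    d=np.asarray(p["orientation"])@np.linalg.solve(p["intrinsics"],[uv[0],uv[1],1]); return p["eye"],d/np.linalg.norm(d)
def onplane(p,uv,z):
    o,d=ray(p,uv); return o+d*(z-o[2])/d[2]
def tri(obs):
    A=np.zeros((3,3));b=np.zeros(3)
    for p,uv in obs:
        o,d=ray(p,uv);M=np.eye(3)-np.outer(d,d);A+=M;b+=M@o
    return np.linalg.solve(A,b)
DIM=dict(battery=(.09,.044,.042),heatsink=(.07,.048,.04),transformer=(.054,.044,.05),motor=(.05,.05,.045),jar=(.042,.042,.058))
for t in list(DIM)[:4]: DIM["tray_"+t]=(.13,.09,.012)
def verts(n,x,y,z,a):
    l,w,h=DIM[n]
    if n in("motor","jar"):
        t=np.linspace(0,2*np.pi,24,endpoint=False);b=np.c_[l/2*np.cos(t),l/2*np.sin(t)]
    else: b=np.array([[1,1],[-1,1],[-1,-1],[1,-1]])*[l/2,w/2]
    R=np.array([[np.cos(a),-np.sin(a)],[np.sin(a),np.cos(a)]]);b=b@R.T+[x,y]
    return np.r_[np.c_[b,np.full(len(b),z)],np.c_[b,np.full(len(b),z+h)]]
def sil(p,V,S=4):
    m=np.zeros((384*S//1,512*S),np.uint8)
    h=cv2.convexHull(((proj(p,V)+.5)*S).astype(np.float32)).round().astype(np.int32)
    cv2.fillConvexPoly(m,h,1);return m
def fit(n,obs,x0,fixz=None):
    big=[cv2.resize(m.astype(np.uint8),None,fx=4,fy=4,interpolation=cv2.INTER_NEAREST) for _,m in obs]
    def cost(v):
        z=v[2]/10 if fixz is None else fixz;c=0
        for (p,_),m in zip(obs,big):
            s=sil(p,verts(n,v[0]/10,v[1]/10,z,v[3]));c+=1-(s&m).sum()/max(1,(s|m).sum())
        return c/len(obs)
    best=None
    for a in ([0] if n in("motor","jar") else np.arange(0,180,22.5)):
        v0=np.array([x0[0]*10,x0[1]*10,0,np.radians(a)])
        o=minimize(cost,v0,method="Nelder-Mead",options=dict(initial_simplex=np.r_[[v0],v0+np.diag([.1,.1,.1,.3])],maxfev=220,xatol=1e-3,fatol=1e-4))
        if best is None or o.fun<best.fun:best=o
    v=best.x;return v[0]/10,v[1]/10,(v[2]/10 if fixz is None else fixz),np.degrees(v[3])%180,best.fun
E
cat > a.py <<'E'
from h import *
px=dict(battery=(392,259),heatsink=(257,248),transformer=(322,261),motor=(190,253),tray_heatsink=(139,181),tray_battery=(216,174),tray_motor=(311,178),tray_transformer=(394,190))
T=imaging.capture("top");S=imaging.capture("scene")
for n,u in px.items():
    g=onplane(T,u,.03 if n[:4]!="tray" else .01);us=proj(S,g)[0];obs=[];pl=[]
    for p,c in((T,np.array(u)),(S,us)):
        ms=[m for m in models.cut_out(p,n)]
        f=lambda m:np.hypot(*(np.argwhere(m["region"]).mean(0)[::-1]-c))
        ms=[m for m in ms if m["region"].any() and f(m)<15]
        if ms:obs.append((p,ms[0]["region"]))
        q=[np.array(k["at"])*[512,384] for k in models.place_of(p,n)]
        q=[k for k in q if np.hypot(*(k-c))<15]
        if q:pl.append((p,q[0]))
    print(n,len(obs),"fit",np.round(fit(n,obs,g),4) if obs else None,"tri",np.round(tri(pl),4) if len(pl)>1 else None)
print(r.sense()["time_s"])
E
python3 a.py
```

```text
battery 2 fit [ 4.33100e-01 -2.96900e-01  6.00000e-04  6.39196e+01  7.23000e-02] tri [ 0.4257 -0.3016 -0.0034]
heatsink 2 fit [4.580000e-01 9.600000e-03 7.000000e-04 1.392214e+02 8.070000e-02] tri [ 0.446   0.0097 -0.0145]
transformer 2 fit [ 4.27800e-01 -1.37400e-01  1.20000e-03  7.50276e+01  7.95000e-02] tri [ 0.4211 -0.1333 -0.0188]
motor 2 fit [4.4870e-01 1.6090e-01 1.6000e-03 7.4157e+00 7.6400e-02] tri [ 0.4408  0.1652 -0.0245]
tray_heatsink 2 fit [6.16300e-01 2.88200e-01 1.60000e-03 9.08541e+01 3.54000e-02] tri [0.6196 0.2854 0.0068]
tray_battery 2 fit [6.32400e-01 1.07100e-01 7.00000e-04 7.29608e+01 4.20000e-02] tri [0.634  0.1071 0.0081]
tray_motor 2 fit [ 6.2300e-01 -1.1890e-01  2.1000e-03  8.9045e+01  4.7100e-02] tri [ 6.239e-01 -1.241e-01 -4.000e-04]
tray_transformer 2 fit [ 5.954000e-01 -3.131000e-01  3.300000e-03  1.031925e+02  3.230000e-02] tri [ 0.5879 -0.3242 -0.0104]
1.8
```

```bash
cat > plan.py <<'E'
# usage: plan.py closing_yaw|- x,y,z [x,y,z ...]   rows for apply_moves
import sys,json
from h import *
s=r.sense();R=s["ee_rot"];p=np.array(s["tcp_pos"]);a=np.arctan2(R[1,0],R[0,0])
yaw=sys.argv[1]
turn=0 if yaw=="-" else ((np.degrees(a)-90-float(yaw)+90)%180)-90   # tool turn; closing dir = a-90
if len(sys.argv)>2 and sys.argv[2]=="flip": turn-=np.sign(turn)*180;sys.argv.pop(2)
print("t",round(s["time_s"],2),"tcp",p.round(4),"closing",round(np.degrees(a)-90,1),"j",s["joints"].round(0),"F",s["wrist_force"].round(1),"w",round(s["gripper_width"]*87,1),"turn",round(turn,1))
rows=[];left=turn
for w in sys.argv[2:]:
    w=np.array([float(k) for k in w.split(",")]);d=w-p
    n=max(int(np.ceil(np.linalg.norm(d)/.041)),1)
    if w is not None and w.tolist()==[float(k) for k in sys.argv[-1].split(",")]: n=max(n,int(np.ceil(abs(left)/7.1)))
    for i in range(n):
        q=w-p; st=q/(n-i); c,si=np.cos(a),np.sin(a)
        sh=[round(float(k),3) for k in (c*st[0]+si*st[1], si*st[0]-c*st[1], -st[2])]
        t=round(float(np.clip(left,-7.1,7.1)) if abs(left)>7.1 else left,1)
        rows.append([sh,t]);left-=t
        p=p+[c*sh[0]+si*sh[1],si*sh[0]-c*sh[1],-sh[2]];a-=np.radians(t)
for i in range(0,len(rows),5):print(json.dumps(rows[i:i+5]))
print("end",p.round(4),round(np.degrees(a)-90,1))
E
python3 plan.py -26.1 .42,.15,.22 .433,-.297,.2
python3 - <<'E'
from h import *
p=imaging.capture("wrist");s=r.sense();R=s["ee_rot"];print((R.T@(p["eye"]-s["tcp_pos"])).round(4),(R.T@p["orientation"]).round(3),p["intrinsics"])
E
```

```text
t 1.8 tcp [0.2299 0.5812 0.2225] closing -111.6 j [ 83.  22.   0.  -0. -68. -15.] F [ 0.2  0.5 -0.2] w 86.8 turn -85.5
[[[0.028, 0.028, 0.0], -7.1], [[0.024, 0.031, 0.0], -7.1], [[0.02, 0.034, 0.0], -7.1], [[0.016, 0.036, 0.0], -7.1], [[0.012, 0.037, 0.0], -7.1]]
[[[0.007, 0.039, 0.0], -7.1], [[0.002, 0.039, 0.0], -7.1], [[-0.003, 0.039, 0.001], -7.1], [[-0.008, 0.038, 0.0], -7.1], [[-0.012, 0.037, 0.001], -7.1]]
[[[-0.017, 0.036, 0.0], -7.1], [[-0.021, 0.033, 0.001], -7.1], [[-0.036, 0.019, 0.002], -0.3], [[-0.036, 0.019, 0.002], 0.0], [[-0.036, 0.019, 0.002], 0.0]]
[[[-0.036, 0.019, 0.002], 0.0], [[-0.036, 0.019, 0.002], 0.0], [[-0.036, 0.019, 0.002], 0.0], [[-0.036, 0.019, 0.002], 0.0], [[-0.036, 0.019, 0.001], 0.0]]
[[[-0.036, 0.019, 0.002], 0.0], [[-0.036, 0.019, 0.001], 0.0], [[-0.036, 0.018, 0.002], 0.0]]
end [ 0.4326 -0.2968  0.1995] -26.1
[ 0.0746 -0.0009 -0.1621] [[-0.    -0.962 -0.274]
 [ 1.    -0.001  0.001]
 [-0.001 -0.274  0.962]] [[310.56824782   0.         254.46320591]
 [  0.         310.56824782 191.93569273]
 [  0.           0.           1.        ]]
```

```bash
python3 plan.py -26.1 flip .42,.15,.22 .433,-.297,.2
```

```text
t 1.85 tcp [0.23   0.5811 0.2226] closing -111.6 j [ 83.  22.   0.  -0. -68. -15.] F [ 0.3 -0.6  0.2] w 86.7 turn 94.5
[[[0.028, 0.028, 0.0], 7.1], [[0.031, 0.024, 0.0], 7.1], [[0.034, 0.02, 0.0], 7.1], [[0.036, 0.015, 0.0], 7.1], [[0.038, 0.011, 0.0], 7.1]]
[[[0.039, 0.006, 0.0], 7.1], [[0.039, 0.001, 0.0], 7.1], [[0.039, -0.003, 0.001], 7.1], [[0.038, -0.008, 0.0], 7.1], [[0.037, -0.013, 0.001], 7.1]]
[[[0.035, -0.017, 0.0], 7.1], [[0.033, -0.022, 0.001], 7.1], [[0.039, -0.013, 0.002], 7.1], [[0.037, -0.018, 0.002], 2.2], [[0.036, -0.019, 0.002], 0.0]]
[[[0.036, -0.019, 0.002], 0.0], [[0.036, -0.019, 0.002], 0.0], [[0.036, -0.019, 0.002], 0.0], [[0.036, -0.019, 0.002], 0.0], [[0.036, -0.019, 0.001], 0.0]]
[[[0.036, -0.019, 0.002], 0.0], [[0.036, -0.018, 0.001], 0.0], [[0.035, -0.019, 0.002], 0.0]]
end [ 0.4332 -0.2969  0.1996] -206.1
```

apply_moves([
  [[0.028,0.028,0],7.1],
  [[0.031,0.024,0],7.1],
  [[0.034,0.02,0],7.1],
  [[0.036,0.015,0],7.1],
  [[0.038,0.011,0],7.1],
], hand=0.087)

```text
time_s: 2.27
tcp_pos: [0.3098, 0.3995, 0.2227]
ee_rot: [[0.539, -0.842, 0.0], [-0.842, -0.539, 0.0], [-0.0, -0.0, -1.0]]
wrist_force: [0.9, -0.5, -0.0]
gripper_width: 0.999
gripper_force: 0.0
```

apply_moves([
  [[0.039,0.006,0],7.1],
  [[0.039,0.001,0],7.1],
  [[0.039,-0.003,0.001],7.1],
  [[0.038,-0.008,0],7.1],
  [[0.037,-0.013,0.001],7.1],
])

```text
time_s: 2.68
tcp_pos: [0.3887, 0.2204, 0.2211]
ee_rot: [[-0.051, -0.999, 0.001], [-0.999, 0.051, 0.001], [-0.001, -0.001, -1.0]]
wrist_force: [0.5, 0.7, -0.2]
gripper_width: 1.001
gripper_force: 0.0
```

apply_moves([
  [[0.035,-0.017,0],7.1],
  [[0.033,-0.022,0.001],7.1],
  [[0.039,-0.013,0.002],7.1],
  [[0.037,-0.018,0.002],2.2],
  [[0.036,-0.019,0.002],0],
])

```text
time_s: 3.1
tcp_pos: [0.4236, 0.0253, 0.2138]
ee_rot: [[-0.441, -0.898, 0.001], [-0.898, 0.441, 0.0], [-0.001, -0.001, -1.0]]
wrist_force: [0.8, 0.1, 0.1]
gripper_width: 1.001
gripper_force: 0.0
```

apply_moves([
  [[0.036,-0.019,0.002],0],
  [[0.036,-0.019,0.002],0],
  [[0.036,-0.019,0.002],0],
  [[0.036,-0.019,0.002],0],
  [[0.036,-0.019,0.002],0],
])

```text
time_s: 3.52
tcp_pos: [0.4297, -0.1782, 0.2039]
ee_rot: [[-0.44, -0.898, 0.001], [-0.898, 0.44, -0.0], [-0.0, -0.001, -1.0]]
wrist_force: [0.8, 0.8, -0.1]
gripper_width: 0.999
gripper_force: 0.0
```

apply_moves([
  [[0.036,-0.019,0.002],0],
  [[0.036,-0.018,0.001],0],
  [[0.035,-0.019,0.002],0],
  [[0,0,0],0],
])

```text
time_s: 3.85
tcp_pos: [0.433, -0.3024, 0.1979]
ee_rot: [[-0.445, -0.895, -0.0], [-0.895, 0.445, -0.001], [0.001, -0.0, -1.0]]
wrist_force: [1.2, 0.7, -0.3]
gripper_width: 0.999
gripper_force: 0.0
```

```bash
cat > look.py <<'E'
# look.py name x y [pic]   fit in wrist(+top) view at z=0
import sys
from h import *
n=sys.argv[1];g=np.array([float(sys.argv[2]),float(sys.argv[3]),.02]);obs=[]
for c in("wrist","top"):
    p=imaging.capture(c);u=proj(p,g)[0]
    ms=[m for m in models.cut_out(p,n) if m["region"].any()]
    d=[np.hypot(*(np.argwhere(m["region"]).mean(0)[::-1]-u)) for m in ms]
    print(c,"expected",u.round(),"found",[(round(m["confidence"],2),round(k)) for m,k in zip(ms,d)])
    if ms and min(d)<60:obs.append((p,ms[int(np.argmin(d))]["region"]))
    if c=="wrist" and obs:
        f=fit(n,obs,g,0.);print("wrist fit",np.round(f,4))
        im=p["frame"].copy();V=verts(n,f[0],f[1],0,np.radians(f[3]))
        cv2.polylines(im,[cv2.convexHull(proj(p,V).astype(np.float32)).astype(int)],1,(0,255,0))
        cv2.polylines(im,[proj(p,V[len(V)//2:]).astype(int)],1,(0,0,255))
        if len(sys.argv)>4:cv2.imwrite("pics/"+sys.argv[4],im)
if len(obs)>1:print("both, free z",np.round(fit(n,obs,g),4))
E
python3 look.py battery .433 -.297 w1.png
```

```text
wrist expected [256. 177.] found [(0.82, 1)]
wrist fit [ 4.31900e-01 -2.98100e-01  0.00000e+00  6.32365e+01  3.50000e-02]
top expected [391. 259.] found [(0.73, 264)]
```

View pics/w1.png

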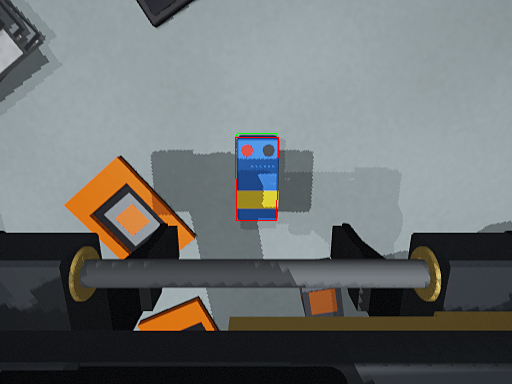

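The wrist view shows the battery at pixels (236–278, 135–221) with the fitted outline right on it, and both terminals at the far end.

```bash
python3 plan.py -26.8 .432,-.298,.05 .432,-.298,.013
```

```text
t 4.05 tcp [ 0.4329 -0.2965  0.1985] closing -206.1 j [-17.  13. -16.  -0. -61.  -9.] F [-0.  -0.1  0.4] w 87.1 turn 0.7
[[[0.0, 0.0, 0.037], 0.7], [[0.001, 0.0, 0.037], 0.0], [[0.0, 0.0, 0.037], 0.0], [[0.001, 0.0, 0.037], 0.0], [[-0.0, 0.0, 0.037], 0.0]]
end [ 0.432  -0.2983  0.0135] -206.8
```

apply_moves([
  [[0.001,0,0.037],0.7],
  [[0.001,0,0.037],0],
  [[0,0,0.037],0],
  [[0,0,0.037],0],
  [[0,0,0.037],0],
])

```text
time_s: 4.47
tcp_pos: [0.4331, -0.2972, 0.0132]
ee_rot: [[-0.448, -0.894, 0.002], [-0.894, 0.448, -0.001], [-0.0, -0.002, -1.0]]
wrist_force: [0.8, -0.4, 0.3]
gripper_width: 1.002
gripper_force: 0.0
```

apply_moves([
  [[0,0,0],0],
  [[0,0,0],0],
  [[0,0,0],0],
  [[0,0,0],0],
  [[0,0,0],0],
], hand=0.03)

```text
time_s: 4.88
tcp_pos: [0.4341, -0.299, 0.0162]
ee_rot: [[-0.45, -0.893, 0.005], [-0.893, 0.45, -0.002], [-0.001, -0.005, -1.0]]
wrist_force: [0.2, 0.1, 0.0]
gripper_width: 0.708
gripper_force: 0.0
```

apply_moves([
  [[0,0,0],0],
  [[0,0,0],0],
])

```text
time_s: 5.05
tcp_pos: [0.4329, -0.299, 0.015]
ee_rot: [[-0.451, -0.893, 0.003], [-0.893, 0.451, -0.001], [-0.0, -0.003, -1.0]]
wrist_force: [0.0, -0.1, -0.3]
gripper_width: 0.55
gripper_force: 0.0
```

```bash
python3 plan.py -17 .432,-.298,.1 .52,-.1,.15 .60,.107,.2
```

```text
t 5.05 tcp [ 0.4329 -0.299   0.015 ] closing -206.8 j [-17.  27. -28.   0. -35. -10.] F [ 0.  -0.1 -0.3] w 47.9 turn -9.8
[[[-0.0, 0.0, -0.028], -7.1], [[-0.0, 0.001, -0.029], -2.7], [[-0.001, 0.0, -0.028], 0.0], [[-0.036, -0.004, -0.008], 0.0], [[-0.036, -0.004, -0.008], 0.0]]
[[[-0.036, -0.005, -0.009], 0.0], [[-0.036, -0.004, -0.008], 0.0], [[-0.035, -0.005, -0.009], 0.0], [[-0.036, -0.004, -0.008], 0.0], [[-0.037, -0.003, -0.008], 0.0]]
[[[-0.037, -0.003, -0.008], 0.0], [[-0.037, -0.003, -0.009], 0.0], [[-0.037, -0.002, -0.008], 0.0], [[-0.037, -0.003, -0.009], 0.0], [[-0.036, -0.002, -0.008], 0.0]]
end [0.5999 0.107  0.2   ] -197.0
```

apply_moves([
  [[0,0,0],0],
  [[0,0,0],0],
  [[0,0,0],0],
  [[0,0,0],0],
])

```text
time_s: 5.38
tcp_pos: [0.4323, -0.2987, 0.0145]
ee_rot: [[-0.451, -0.893, 0.0], [-0.893, 0.451, -0.0], [0.0, -0.0, -1.0]]
wrist_force: [-1.2, 2.4, 7.2]
gripper_width: 0.498
gripper_force: 30.0
```

apply_moves([
  [[0,0,-0.02],0],
  [[0,0,-0.03],0],
  [[0,0,-0.035],0],
])

```text
time_s: 5.63
tcp_pos: [0.4299, -0.2978, 0.0971]
ee_rot: [[-0.452, -0.892, -0.006], [-0.892, 0.452, 0.003], [0.0, 0.007, -1.0]]
wrist_force: [1.1, -0.2, -4.2]
gripper_width: 0.501
gripper_force: 30.0
```

```bash
python3 plan.py -17 .52,-.1,.15 .60,.107,.2
```

```text
t 5.63 tcp [ 0.4299 -0.2978  0.0971] closing -206.8 j [-17.  20. -23.  -0. -47. -10.] F [ 1.1 -0.2 -4.2] w 43.6 turn -9.8
[[[-0.036, 0.001, -0.009], -7.1], [[-0.036, -0.003, -0.009], -2.7], [[-0.036, -0.005, -0.009], -0.0], [[-0.036, -0.004, -0.009], -0.0], [[-0.036, -0.005, -0.008], -0.0]]
[[[-0.036, -0.004, -0.009], -0.0], [[-0.037, -0.003, -0.008], -0.0], [[-0.037, -0.003, -0.008], -0.0], [[-0.037, -0.003, -0.008], -0.0], [[-0.037, -0.002, -0.009], -0.0]]
[[[-0.037, -0.003, -0.008], -0.0], [[-0.036, -0.002, -0.009], -0.0]]
end [0.5998 0.1066 0.2001] -197.0
```

```bash
python3 plan.py -17 .52,-.1,.15 .662,.207,.2|tail -5
```

```text
t 5.63 tcp [ 0.4299 -0.2978  0.0971] closing -206.8 j [-17.  20. -23.  -0. -47. -10.] F [ 1.1 -0.2 -4.2] w 43.6 turn -9.8
[[[-0.036, 0.001, -0.009], -7.1], [[-0.036, -0.003, -0.009], -2.7], [[-0.036, -0.005, -0.009], -0.0], [[-0.036, -0.004, -0.009], -0.0], [[-0.036, -0.005, -0.008], -0.0]]
[[[-0.036, -0.004, -0.009], -0.0], [[-0.037, -0.005, -0.006], -0.0], [[-0.037, -0.005, -0.005], -0.0], [[-0.037, -0.005, -0.006], -0.0], [[-0.037, -0.005, -0.005], -0.0]]
[[[-0.037, -0.005, -0.006], -0.0], [[-0.038, -0.005, -0.005], -0.0], [[-0.037, -0.005, -0.006], -0.0], [[-0.038, -0.006, -0.005], -0.0], [[-0.037, -0.005, -0.006], -0.0]]
end [0.6619 0.2068 0.2001] -197.0
```

apply_moves([
  [[-0.036,0.001,-0.009],-7.1],
  [[-0.036,-0.003,-0.009],-2.7],
  [[-0.036,-0.005,-0.009],0],
  [[-0.036,-0.004,-0.009],0],
  [[-0.036,-0.005,-0.008],0],
])

```text
time_s: 6.05
tcp_pos: [0.5068, -0.1324, 0.1424]
ee_rot: [[-0.293, -0.956, -0.002], [-0.956, 0.293, 0.001], [-0.0, 0.002, -1.0]]
wrist_force: [1.2, -1.3, -4.4]
gripper_width: 0.505
gripper_force: 30.0
```

apply_moves([
  [[-0.036,-0.004,-0.009],0],
  [[-0.037,-0.005,-0.006],0],
  [[-0.037,-0.005,-0.005],0],
  [[-0.037,-0.005,-0.006],0],
  [[-0.037,-0.005,-0.005],0],
])

```text
time_s: 6.47
tcp_pos: [0.5837, 0.0366, 0.1729]
ee_rot: [[-0.293, -0.956, -0.002], [-0.956, 0.293, 0.0], [0.001, 0.002, -1.0]]
wrist_force: [0.8, -0.5, -3.2]
gripper_width: 0.506
gripper_force: 30.0
```

apply_moves([
  [[-0.037,-0.005,-0.006],0],
  [[-0.038,-0.005,-0.005],0],
  [[-0.037,-0.005,-0.006],0],
  [[-0.038,-0.006,-0.005],0],
  [[-0.037,-0.005,-0.006],0],
])

```text
time_s: 6.88
tcp_pos: [0.6633, 0.2077, 0.1999]
ee_rot: [[-0.293, -0.956, -0.003], [-0.956, 0.293, -0.001], [0.002, 0.003, -1.0]]
wrist_force: [1.2, 0.1, -3.5]
gripper_width: 0.505
gripper_force: 30.0
```

apply_moves([
  [[0,0,0],0],
  [[0,0,0],0],
])

```text
time_s: 7.05
tcp_pos: [0.6632, 0.2081, 0.1991]
ee_rot: [[-0.29, -0.957, -0.003], [-0.957, 0.29, -0.001], [0.002, 0.003, -1.0]]
wrist_force: [-0.2, -0.5, -4.0]
gripper_width: 0.504
gripper_force: 30.0
```

```bash
python3 look.py tray_battery .632 .107 w2.png; python3 - <<'E'
from h import *
s=r.sense();R=s["ee_rot"];print(s["tcp_pos"],np.degrees(np.arctan2(R[1,0],R[0,0]))-90)
# held battery: fit in wrist view, base about 13-15 mm below TCP
p=imaging.capture("wrist");ms=models.cut_out(p,"battery");print([(m["confidence"],np.argwhere(m["region"]).mean(0)[::-1]) for m in ms if m["region"].any()])
E
```

```text
wrist expected [254.  72.] found [(0.8, 4)]
wrist fit [6.31900e-01 1.06400e-01 0.00000e+00 7.31978e+01 1.02000e-02]
top expected [215. 173.] found [(0.79, 1)]
both, free z [6.32300e-01 1.07300e-01 2.40000e-03 7.31218e+01 2.62000e-02]
[0.6629561  0.20482786 0.20077536] -197.06141739417745
[(0.73, array([254.64903642, 229.21903387]))]
```

View pics/w2.png

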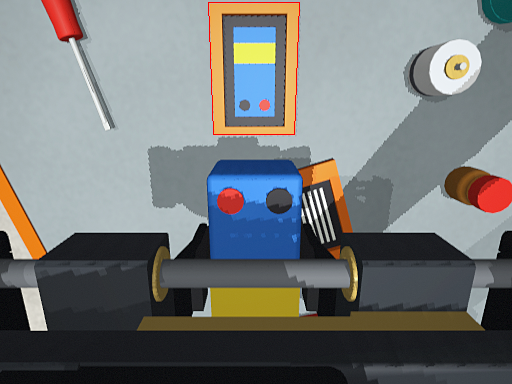

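The tray is at pixels (209–299, 2–134) and its outline fits exactly. The battery hangs straight in the grip.

```bash
python3 plan.py -16.8 .632,.1065,.1 .632,.1065,.04 .632,.1065,.019
```

```text
t 7.35 tcp [0.6633 0.2048 0.2015] closing -197.1 j [ 30.  30.  10.  -0. -70. -48.] F [ 0.4  0.2 -3.6] w 43.9 turn -0.3
[[[0.026, 0.0, 0.025], -0.3], [[0.026, 0.0, 0.026], 0.0], [[0.026, 0.001, 0.025], 0.0], [[0.025, 0.0, 0.026], 0.0], [[0.0, 0.0, 0.03], 0.0]]
[[[0.0, 0.0, 0.03], 0.0], [[0.0, 0.0, 0.021], 0.0]]
end [0.6325 0.1066 0.0185] -196.8
```

apply_moves([
  [[0.026,0,0.025],-0.3],
  [[0.026,0,0.026],0],
  [[0.026,0.001,0.025],0],
  [[0.025,0,0.026],0],
  [[0,0,0.03],0],
])

```text
time_s: 7.77
tcp_pos: [0.6313, 0.103, 0.0702]
ee_rot: [[-0.292, -0.957, -0.0], [-0.957, 0.292, -0.0], [0.0, 0.0, -1.0]]
wrist_force: [-0.1, 1.0, -4.2]
gripper_width: 0.504
gripper_force: 30.0
```

apply_moves([
  [[0,0,0.02],0],
  [[0,0,0.01],0],
  [[0,0,0],0],
])

```text
time_s: 8.02
tcp_pos: [0.6314, 0.1065, 0.0373]
ee_rot: [[-0.288, -0.957, -0.005], [-0.957, 0.288, -0.002], [0.003, 0.004, -1.0]]
wrist_force: [-0.4, 0.6, -4.4]
gripper_width: 0.5
gripper_force: 30.0
```

```bash
python3 plan.py -16.8 .632,.1065,.019
```

```text
t 8.02 tcp [0.6314 0.1065 0.0373] closing -196.8 j [ 24.  34.  -9.  -0. -47. -41.] F [-0.4  0.6 -4.4] w 43.5 turn 0.0
[[[-0.0, -0.001, 0.018], 0.0]]
end [0.6324 0.1062 0.0193] -196.8
```

apply_moves([
  [[0,0,0.01],0],
  [[0,0,0.006],0],
  [[0,0,0.002],0],
  [[0,0,0],0],
])

```text
time_s: 8.35
tcp_pos: [0.6331, 0.1081, 0.0216]
ee_rot: [[-0.287, -0.958, 0.0], [-0.958, 0.287, 0.0], [-0.0, -0.0, -1.0]]
wrist_force: [0.2, 0.9, -3.9]
gripper_width: 0.503
gripper_force: 30.0
```

apply_moves([
  [[0,0,0.001],0],
  [[0,0,0],0],
  [[0,0,0],0],
])

```text
time_s: 8.6
tcp_pos: [0.6334, 0.108, 0.0211]
ee_rot: [[-0.287, -0.958, 0.001], [-0.958, 0.287, 0.0], [-0.001, -0.001, -1.0]]
wrist_force: [0.5, -1.0, -2.8]
gripper_width: 0.508
gripper_force: 30.0
```

apply_moves([
  [[0,0,0.001],0],
  [[0,0,0],0],
  [[0,0,0],0],
])

```text
time_s: 8.85
tcp_pos: [0.633, 0.1078, 0.0196]
ee_rot: [[-0.287, -0.958, -0.0], [-0.958, 0.287, -0.0], [0.0, 0.0, -1.0]]
wrist_force: [-0.0, -0.4, -3.8]
gripper_width: 0.504
gripper_force: 30.0
```

apply_moves([
  [[0,0,0.001],0],
  [[0,0,0],0],
  [[0,0,0],0],
])

```text
time_s: 9.1
tcp_pos: [0.6332, 0.1079, 0.0186]
ee_rot: [[-0.287, -0.958, 0.0], [-0.958, 0.287, 0.0], [-0.0, -0.0, -1.0]]
wrist_force: [-0.7, -0.9, -3.3]
gripper_width: 0.502
gripper_force: 30.0
```

apply_moves([
  [[0.0015,0,0.001],0],
  [[0,0,0],0],
  [[0,0,0],0],
])

```text
time_s: 9.35
tcp_pos: [0.6335, 0.1071, 0.0186]
ee_rot: [[-0.287, -0.958, 0.002], [-0.958, 0.287, 0.001], [-0.002, -0.002, -1.0]]
wrist_force: [-1.5, 3.5, 2.6]
gripper_width: 0.505
gripper_force: 30.0
```

apply_moves([
  [[0,0,0.001],0],
  [[0,0,0],0],
  [[0,0,0],0],
])

```text
time_s: 9.6
tcp_pos: [0.6335, 0.1072, 0.0186]
ee_rot: [[-0.286, -0.958, 0.002], [-0.958, 0.286, 0.001], [-0.002, -0.002, -1.0]]
wrist_force: [-2.6, 3.5, 7.7]
gripper_width: 0.502
gripper_force: 30.0
```

apply_moves([
  [[0,0,0],0],
  [[0,0,0],0],
  [[0,0,0],0],
  [[0,0,0],0],
  [[0,0,0],0],
], hand=0.087)

```text
time_s: 10.02
tcp_pos: [0.6325, 0.106, 0.0162]
ee_rot: [[-0.287, -0.958, -0.001], [-0.958, 0.287, -0.0], [0.001, 0.0, -1.0]]
wrist_force: [0.9, 0.4, 0.2]
gripper_width: 0.796
gripper_force: 0.0
```

apply_moves([
  [[0,0,-0.01],0],
  [[0,0,-0.03],0],
  [[0,0,-0.04],0],
  [[0,0,-0.04],0],
])

```text
time_s: 10.35
tcp_pos: [0.632, 0.1059, 0.1376]
ee_rot: [[-0.287, -0.958, -0.002], [-0.958, 0.287, -0.001], [0.002, 0.002, -1.0]]
wrist_force: [-0.0, 0.7, -0.2]
gripper_width: 0.986
gripper_force: 0.0
```

```bash
python3 look.py battery .633 .107 w3.png; python3 plan.py 49 .49,.04,.2
```

```text
wrist expected [253. 188.] found []
top expected [215. 173.] found [(0.66, 1)]
t 10.55 tcp [0.6333 0.1067 0.139 ] closing -196.7 j [ 24.  27.  -4.  -0. -59. -41.] F [-0.2  0.4 -0.9] w 87.0 turn -65.7
[[[0.011, 0.012, -0.006], -7.1], [[0.009, 0.013, -0.006], -7.1], [[0.007, 0.014, -0.006], -7.1], [[0.005, 0.015, -0.006], -7.1], [[0.004, 0.015, -0.006], -7.1]]
[[[0.002, 0.016, -0.006], -7.1], [[-0.0, 0.016, -0.006], -7.1], [[-0.002, 0.015, -0.006], -7.1], [[-0.004, 0.015, -0.006], -7.1], [[-0.007, 0.015, -0.007], -1.8]]
end [0.4897 0.04   0.2   ] -131.0
```

```bash
python3 plan.py 49 .458,.01,.2
```

```text
t 10.55 tcp [0.6333 0.1067 0.139 ] closing -196.7 j [ 24.  27.  -4.  -0. -59. -41.] F [-0.2  0.4 -0.9] w 87.0 turn -65.7
[[[0.014, 0.014, -0.006], -7.1], [[0.012, 0.016, -0.006], -7.1], [[0.011, 0.017, -0.006], -7.1], [[0.008, 0.018, -0.006], -7.1], [[0.006, 0.019, -0.006], -7.1]]
[[[0.004, 0.02, -0.006], -7.1], [[0.001, 0.02, -0.006], -7.1], [[-0.002, 0.02, -0.006], -7.1], [[-0.004, 0.02, -0.006], -7.1], [[-0.006, 0.019, -0.007], -1.8]]
end [0.4577 0.01   0.2   ] -131.0
```

apply_moves([
  [[0.014,0.014,-0.006],-7.1],
  [[0.012,0.016,-0.006],-7.1],
  [[0.011,0.017,-0.006],-7.1],
  [[0.008,0.018,-0.006],-7.1],
  [[0.006,0.019,-0.006],-7.1],
])

```text
time_s: 10.97
tcp_pos: [0.5434, 0.0576, 0.1652]
ee_rot: [[0.328, -0.945, -0.003], [-0.945, -0.328, -0.001], [-0.0, 0.004, -1.0]]
wrist_force: [-0.2, -0.2, 0.8]
gripper_width: 0.996
gripper_force: 0.0
```

apply_moves([
  [[0.004,0.02,-0.006],-7.1],
  [[0.001,0.02,-0.006],-7.1],
  [[-0.002,0.02,-0.006],-7.1],
  [[-0.004,0.02,-0.006],-7.1],
  [[-0.006,0.019,-0.007],-1.8],
])

```text
time_s: 11.38
tcp_pos: [0.4549, 0.0088, 0.1963]
ee_rot: [[0.758, -0.652, -0.004], [-0.652, -0.758, -0.001], [-0.002, 0.003, -1.0]]
wrist_force: [0.7, -0.2, 0.2]
gripper_width: 1.001
gripper_force: 0.0
```

apply_moves([
  [[0,0,0],0],
  [[0,0,0],0],
])

```text
time_s: 11.55
tcp_pos: [0.4561, 0.0092, 0.1972]
ee_rot: [[0.754, -0.657, -0.001], [-0.657, -0.754, -0.0], [-0.0, 0.001, -1.0]]
wrist_force: [-0.4, -0.1, -1.0]
gripper_width: 0.996
gripper_force: 0.0
```

```bash
python3 look.py heatsink .458 .01 w4.png; python3 plan.py 49 .458,.01,.013
```

```text
wrist expected [253. 172.] found [(0.94, 3), (0.59, 94)]
wrist fit [4.594000e-01 8.200000e-03 0.000000e+00 1.399699e+02 1.106000e-01]
top expected [257. 248.] found [(0.66, 52), (0.25, 149)]
both, free z [ 4.578000e-01  9.600000e-03 -1.310000e-02  1.404135e+02  5.459000e-01]
t 11.75 tcp [0.4573 0.0099 0.1968] closing -131.0 j [ 22.   7. -24.  -0. -59.  27.] F [-0.2 -0.8  0. ] w 87.0 turn 0.0
[[[0.0, -0.0, 0.037], 0.0], [[0.0, -0.0, 0.037], 0.0], [[0.0, -0.0, 0.037], 0.0], [[0.0, -0.0, 0.036], 0.0], [[0.0, -0.001, 0.037], 0.0]]
end [0.458  0.0106 0.0128] -131.0
```

View pics/w4.png

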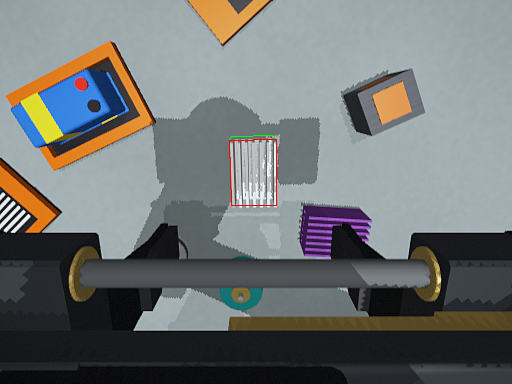

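The wrist view shows the heatsink's top at (230–277, 139–207) with the outline aligned. The purple decoy's corner at (302,205) is close to the right finger's way down, so I'll check the clearance.

```bash
python3 - <<'E'
from h import *
p=imaging.capture("wrist");s=r.sense();R=s["ee_rot"];c=np.array([.4594,.0082,0])
f=p["frame"]
for uv in [(302,205),(300,212),(302,250),(230,139),(277,139),(277,207),(230,207)]:
    X=onplane(p,uv,.04);print(uv,X.round(4),"in tool rel. heatsink",(R.T@(X-c)).round(4))
E
python3 plan.py 50 .459,.009,.05 .459,.009,.012
```

```text
(302, 205) [ 0.4002 -0.0081  0.04  ] in tool rel. heatsink [-0.034   0.0512 -0.0399]
(300, 212) [ 0.3953 -0.0015  0.04  ] in tool rel. heatsink [-0.042   0.0494 -0.0399]
(302, 250) [0.3584 0.0252 0.04  ] in tool rel. heatsink [-0.0874  0.0534 -0.0399]
(230, 139) [0.5036 0.003  0.04  ] in tool rel. heatsink [ 0.0368 -0.025  -0.0401]
(277, 139) [ 0.4722 -0.0331  0.04  ] in tool rel. heatsink [ 0.0368  0.0228 -0.04  ]
(277, 207) [0.4162 0.0137 0.04  ] in tool rel. heatsink [-0.0363  0.0242 -0.0399]
(230, 207) [0.4496 0.0521 0.04  ] in tool rel. heatsink [-0.0362 -0.0266 -0.04  ]
t 11.8 tcp [0.4573 0.0099 0.1968] closing -131.0 j [ 22.   7. -24.  -0. -59.  27.] F [ 0.   0.8 -0.1] w 86.8 turn -1.0
[[[0.0, -0.0, 0.037], -1.0], [[0.001, -0.0, 0.037], 0.0], [[0.0, -0.0, 0.036], 0.0], [[0.001, -0.0, 0.037], 0.0], [[-0.0, -0.0, 0.038], 0.0]]
end [0.4589 0.0086 0.0118] -130.0
```

apply_moves([
  [[0.001,0,0.037],-1.0],
  [[0.001,0,0.037],0],
  [[0,0,0.037],0],
  [[0,0,0.037],0],
  [[0,0,0.036],0],
], hand=0.087)

```text
time_s: 12.22
tcp_pos: [0.4588, 0.0085, 0.0117]
ee_rot: [[0.766, -0.642, 0.0], [-0.642, -0.766, -0.0], [0.0, -0.0, -1.0]]
wrist_force: [0.2, -0.2, 0.3]
gripper_width: 0.998
gripper_force: 0.0
```

apply_moves([
  [[0,0,0],0],
  [[0,0,0],0],
  [[0,0,0],0],
  [[0,0,0],0],
  [[0,0,0],0],
], hand=0.03)

```text
time_s: 12.63
tcp_pos: [0.4603, 0.009, 0.0158]
ee_rot: [[0.766, -0.642, 0.005], [-0.642, -0.766, 0.002], [0.003, -0.005, -1.0]]
wrist_force: [0.6, -0.3, 0.1]
gripper_width: 0.705
gripper_force: 0.0
```

apply_moves([
  [[0,0,0],0],
  [[0,0,0],0],
  [[0,0,0],0],
  [[0,0,0],0],
  [[0,0,0],0],
])

```text
time_s: 13.05
tcp_pos: [0.459, 0.0084, 0.0149]
ee_rot: [[0.766, -0.643, 0.002], [-0.643, -0.766, 0.0], [0.001, -0.001, -1.0]]
wrist_force: [-2.5, -0.2, 8.0]
gripper_width: 0.55
gripper_force: 30.0
```

apply_moves([
  [[0,0,-0.02],0],
  [[0,0,-0.035],0],
  [[0,0,-0.04],0],
])

```text
time_s: 13.3
tcp_pos: [0.4563, 0.0077, 0.108]
ee_rot: [[0.766, -0.643, -0.006], [-0.643, -0.766, -0.002], [-0.004, 0.005, -1.0]]
wrist_force: [1.3, 1.6, -2.1]
gripper_width: 0.551
gripper_force: 30.0
```

```bash
python3 plan.py 0.85 .50,.16,.16 .614,.178,.2
```

```text
t 13.3 tcp [0.4563 0.0077 0.108 ] closing -130.0 j [ 21.  13. -31.  -0. -46.  29.] F [ 1.3  1.6 -2.1] w 47.9 turn 49.1
[[[-0.013, -0.029, -0.01], 7.1], [[-0.016, -0.027, -0.01], 7.1], [[-0.02, -0.025, -0.011], 7.1], [[-0.022, -0.022, -0.01], 7.1], [[-0.026, -0.019, -0.011], 7.1]]
[[[0.004, -0.038, -0.013], 7.1], [[-0.001, -0.039, -0.013], 6.5], [[-0.006, -0.038, -0.014], 0.0]]
end [0.6136 0.1784 0.2   ] -179.1
```

```bash
python3 plan.py 0.85 .50,.16,.13 .616,.288,.1
```

```text
t 13.3 tcp [0.4563 0.0077 0.108 ] closing -130.0 j [ 21.  13. -31.  -0. -46.  29.] F [ 1.3  1.6 -2.1] w 47.9 turn 49.1
[[[-0.016, -0.036, -0.005], 7.1], [[-0.021, -0.034, -0.006], 7.1], [[-0.024, -0.031, -0.005], 7.1], [[-0.028, -0.028, -0.006], 7.1], [[-0.015, -0.031, 0.006], 7.1]]
[[[-0.019, -0.029, 0.006], 7.1], [[-0.023, -0.026, 0.006], 6.5], [[-0.025, -0.024, 0.006], 0.0], [[-0.025, -0.023, 0.006], 0.0]]
end [0.6158 0.2875 0.1   ] -179.1
```

apply_moves([
  [[-0.016,-0.036,-0.005],7.1],
  [[-0.021,-0.034,-0.006],7.1],
  [[-0.024,-0.031,-0.005],7.1],
  [[-0.028,-0.028,-0.006],7.1],
  [[-0.015,-0.031,0.006],7.1],
])

```text
time_s: 13.72
tcp_pos: [0.5233, 0.1862, 0.1266]
ee_rot: [[0.258, -0.966, 0.003], [-0.966, -0.258, 0.003], [-0.002, -0.004, -1.0]]
wrist_force: [0.5, 0.3, -2.1]
gripper_width: 0.551
gripper_force: 30.0
```

apply_moves([
  [[-0.019,-0.029,0.006],7.1],
  [[-0.023,-0.026,0.006],6.5],
  [[-0.025,-0.024,0.006],0],
  [[-0.025,-0.023,0.006],0],
  [[0,0,0],0],
])

```text
time_s: 14.13
tcp_pos: [0.6171, 0.2904, 0.0967]
ee_rot: [[0.029, -1.0, 0.0], [-1.0, -0.029, 0.0], [-0.0, -0.0, -1.0]]
wrist_force: [0.8, -0.3, -2.2]
gripper_width: 0.551
gripper_force: 30.0
```

apply_moves([
  [[0,0,0.02],0],
  [[0,0,0.01],0],
  [[0,0,0],0],
  [[0,0,0],0],
])

```text
time_s: 14.47
tcp_pos: [0.6137, 0.2855, 0.0691]
ee_rot: [[0.026, -1.0, -0.002], [-1.0, -0.026, -0.002], [0.002, 0.002, -1.0]]
wrist_force: [-0.5, -0.3, -1.6]
gripper_width: 0.55
gripper_force: 30.0
```

```bash
python3 plan.py 0.85 .616,.288,.03; python3 - <<'E'
from h import *
p=imaging.capture("wrist");cv2.imwrite("pics/w5.png",p["frame"])
E
```

```text
t 14.47 tcp [0.6137 0.2855 0.0691] closing -178.5 j [ 39.  34.  -2.  -0. -54. -37.] F [-0.5 -0.3 -1.6] w 47.9 turn 0.7
[[[-0.002, -0.002, 0.039], 0.7]]
end [0.6156 0.2876 0.0301] -179.2
```

View pics/w5.png

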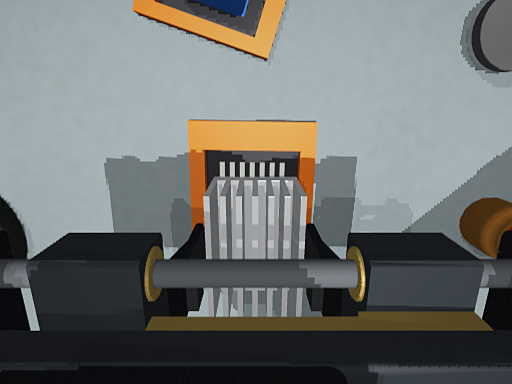

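The heatsink hangs above its tray, and its fins line up with the stripes at (220–285,162–178). The tray's near edge runs from (190,121) to (316,121), which I'll use to refine its pose.

```bash
python3 - <<'E'
from h import *
p=imaging.capture("wrist");f=p["frame"]
hsv=cv2.cvtColor(f,cv2.COLOR_BGR2HSV);m=((hsv[...,0]>4)&(hsv[...,0]<22)&(hsv[...,1]>150)).astype(np.uint8)
rows=[np.flatnonzero(m[110:140,c])[0]+110 for c in range(200,306,5)]
k,b=np.polyfit(range(200,306,5),rows,1)
r_=m[128];L=[c for c in range(180,330) if r_[c]];print(k,b,L[0],L[-1])
for u in (L[0],(L[0]+L[-1])/2,L[-1]):print(onplane(p,(u,k*u+b),.012).round(4), onplane(p,(u,128),.012).round(4))
m2=(f.min(2)>120)
print(r.sense()["tcp_pos"])
E
```

```text
0.01727837380011309 115.77357425183511 190 318
[0.6606 0.2233 0.012 ] [0.6608 0.2294 0.012 ]
[0.6163 0.2229 0.012 ] [0.6162 0.2282 0.012 ]
[0.572  0.2225 0.012 ] [0.5716 0.2271 0.012 ]
[0.61494781 0.28632239 0.07110439]
```

apply_moves([
  [[-0.002,-0.002,0.025],0.7],
  [[0,0,0.015],0],
  [[0,0,0.005],0],
  [[0,0,0],0],
  [[0,0,0],0],
])

```text
time_s: 14.98
tcp_pos: [0.6173, 0.2887, 0.0263]
ee_rot: [[0.015, -1.0, 0.002], [-1.0, -0.015, 0.001], [-0.001, -0.002, -1.0]]
wrist_force: [-0.1, -1.0, -0.8]
gripper_width: 0.547
gripper_force: 30.0
```

apply_moves([
  [[0,0,0],0],
  [[0,0,0],0],
  [[0,0,0],0],
])

```text
time_s: 15.23
tcp_pos: [0.6171, 0.2889, 0.0264]
ee_rot: [[0.015, -1.0, 0.002], [-1.0, -0.015, 0.001], [-0.001, -0.002, -1.0]]
wrist_force: [0.5, -0.1, -2.1]
gripper_width: 0.553
gripper_force: 30.0
```

apply_moves([
  [[0.001,0.001,0.004],0],
  [[0,0,0],0],
  [[0,0,0.002],0],
  [[0,0,0],0],
])

```text
time_s: 15.57
tcp_pos: [0.6157, 0.2875, 0.0191]
ee_rot: [[0.015, -1.0, 0.0], [-1.0, -0.015, -0.0], [0.0, -0.0, -1.0]]
wrist_force: [-0.1, -0.1, -1.3]
gripper_width: 0.549
gripper_force: 30.0
```

apply_moves([
  [[0,0,0.001],0],
  [[0,0,0],0],
  [[0,0,0],0],
])

```text
time_s: 15.82
tcp_pos: [0.6157, 0.2876, 0.019]
ee_rot: [[0.015, -1.0, 0.0], [-1.0, -0.015, 0.0], [-0.0, -0.0, -1.0]]
wrist_force: [-3.2, -0.2, 5.2]
gripper_width: 0.554
gripper_force: 30.0
```

apply_moves([
  [[0,0,0.001],0],
  [[0,0,0],0],
  [[0,0,0],0],
])

```text
time_s: 16.07
tcp_pos: [0.6157, 0.2876, 0.019]
ee_rot: [[0.015, -1.0, 0.001], [-1.0, -0.015, 0.0], [-0.0, -0.001, -1.0]]
wrist_force: [-4.2, -1.2, 9.7]
gripper_width: 0.547
gripper_force: 30.0
```

apply_moves([
  [[0,0,0],0],
  [[0,0,0],0],
  [[0,0,0],0],
  [[0,0,0],0],
  [[0,0,0],0],
], hand=0.087)

```text
time_s: 16.48
tcp_pos: [0.6156, 0.2874, 0.0167]
ee_rot: [[0.014, -1.0, -0.0], [-1.0, -0.014, -0.0], [0.0, 0.0, -1.0]]
wrist_force: [-0.6, -0.9, 0.2]
gripper_width: 0.843
gripper_force: 0.0
```

apply_moves([
  [[0,0,-0.015],0],
  [[0,0,-0.03],0],
  [[0,0,-0.04],0],
  [[0,0,-0.04],0],
  [[0,0,0],0],
])

```text
time_s: 16.9
tcp_pos: [0.6205, 0.2899, 0.1523]
ee_rot: [[0.016, -1.0, 0.016], [-1.0, -0.016, 0.008], [-0.008, -0.016, -1.0]]
wrist_force: [0.4, 0.9, 2.1]
gripper_width: 1.0
gripper_force: 0.0
```

```bash
python3 plan.py -63 .449,.161,.2;python3 plan.py -63 flip .449,.161,.2
```

```text
t 16.9 tcp [0.6205 0.2899 0.1523] closing -179.1 j [ 39.  30.   3.   0. -62. -38.] F [0.4 0.9 2.1] w 87.0 turn 63.9
[[[0.013, 0.017, -0.005], 7.1], [[0.015, 0.016, -0.005], 7.1], [[0.016, 0.014, -0.005], 7.1], [[0.018, 0.012, -0.005], 7.1], [[0.019, 0.009, -0.005], 7.1]]
[[[0.02, 0.007, -0.005], 7.1], [[0.021, 0.004, -0.004], 7.1], [[0.022, 0.002, -0.005], 7.1], [[0.021, -0.001, -0.004], 7.1], [[0.021, -0.004, -0.005], 0.0]]
end [0.4491 0.1614 0.2003] -243.0
t 16.9 tcp [0.6205 0.2899 0.1523] closing -179.1 j [ 39.  30.   3.   0. -62. -38.] F [0.4 0.9 2.1] w 87.0 turn -116.1
[[[0.007, 0.01, -0.003], -7.1], [[0.006, 0.011, -0.003], -7.1], [[0.005, 0.012, -0.003], -7.1], [[0.003, 0.012, -0.003], -7.1], [[0.002, 0.013, -0.003], -7.1]]
[[[0.0, 0.013, -0.003], -7.1], [[-0.001, 0.012, -0.003], -7.1], [[-0.003, 0.012, -0.003], -7.1], [[-0.005, 0.012, -0.003], -7.1], [[-0.006, 0.011, -0.003], -7.1]]
[[[-0.007, 0.01, -0.003], -7.1], [[-0.008, 0.009, -0.002], -7.1], [[-0.01, 0.008, -0.003], -7.1], [[-0.011, 0.007, -0.002], -7.1], [[-0.011, 0.006, -0.003], -7.1]]
[[[-0.012, 0.005, -0.002], -7.1], [[-0.013, 0.003, -0.003], -2.5]]
end [0.4488 0.1604 0.2003] -63.0
```

apply_moves([
  [[0.013,0.017,-0.005],7.1],
  [[0.015,0.016,-0.005],7.1],
  [[0.016,0.014,-0.005],7.1],
  [[0.018,0.012,-0.005],7.1],
  [[0.019,0.009,-0.005],7.1],
])

```text
time_s: 17.32
tcp_pos: [0.5287, 0.2227, 0.1669]
ee_rot: [[-0.574, -0.819, -0.0], [-0.819, 0.574, 0.0], [0.0, 0.0, -1.0]]
wrist_force: [0.2, -0.6, 1.2]
gripper_width: 1.0
gripper_force: 0.0
```

apply_moves([
  [[0.02,0.007,-0.005],7.1],
  [[0.021,0.004,-0.004],7.1],
  [[0.022,0.002,-0.005],7.1],
  [[0.021,-0.001,-0.004],7.1],
  [[0.021,-0.004,-0.005],0],
])

```text
time_s: 17.73
tcp_pos: [0.4429, 0.1586, 0.19]
ee_rot: [[-0.894, -0.449, -0.0], [-0.449, 0.894, 0.0], [-0.0, 0.0, -1.0]]
wrist_force: [-0.1, -0.2, 0.2]
gripper_width: 1.002
gripper_force: 0.0
```

apply_moves([
  [[0,0,0],0],
  [[0,0,0],0],
])

```text
time_s: 17.9
tcp_pos: [0.4437, 0.1591, 0.1907]
ee_rot: [[-0.891, -0.453, 0.002], [-0.453, 0.891, 0.001], [-0.002, 0.0, -1.0]]
wrist_force: [0.7, -0.1, -0.1]
gripper_width: 1.0
gripper_force: 0.0
```

```bash
python3 look.py motor .449 .161 w6.png; python3 plan.py -63 .449,.161,.05 .449,.161,.013
```

```text
wrist expected [253. 179.] found [(0.6, 97), (0.57, 1)]
wrist fit [ 0.4472  0.16    0.     19.5509  0.0555]
top expected [191. 252.] found [(0.73, 43), (0.28, 212)]
both, free z [ 4.498000e-01  1.614000e-01 -1.010000e-02  1.748014e+02  5.138000e-01]
t 18.1 tcp [0.4445 0.1598 0.1897] closing -243.1 j [  40.    9.  -23.    0.  -58. -103.] F [ 0.7 -0.2  0.3] w 86.9 turn -0.1
[[[-0.001, -0.0, 0.035], -0.1], [[-0.001, -0.0, 0.035], 0.0], [[-0.001, -0.0, 0.035], 0.0], [[-0.002, -0.001, 0.035], 0.0], [[0.0, 0.0, 0.037], 0.0]]
end [0.4494 0.1612 0.0127] -243.0
```

View pics/w6.png

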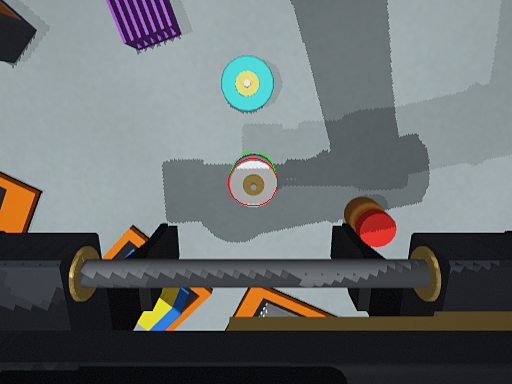

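The white motor fits at (253,182). The jar at (370,220) and turquoise decoy at (247,83) are clear of the fingers.

```bash
python3 plan.py -63 .4472,.16,.05 .4472,.16,.013
```

```text
t 18.1 tcp [0.4445 0.1598 0.1897] closing -243.1 j [  40.    9.  -23.    0.  -58. -103.] F [ 0.7 -0.2  0.3] w 86.9 turn -0.1
[[[-0.001, -0.0, 0.035], -0.1], [[-0.001, -0.0, 0.035], 0.0], [[-0.0, -0.001, 0.035], 0.0], [[-0.001, -0.0, 0.035], 0.0], [[0.0, -0.0, 0.037], 0.0]]
end [0.4476 0.1603 0.0127] -243.0
```

apply_moves([
  [[-0.001,0,0.035],0],
  [[-0.001,0,0.035],0],
  [[0,-0.001,0.035],0],
  [[-0.001,0,0.035],0],
  [[0,0,0.036],0],
])

```text
time_s: 18.52
tcp_pos: [0.4479, 0.1604, 0.0125]
ee_rot: [[-0.891, -0.453, 0.001], [-0.453, 0.891, 0.001], [-0.001, 0.0, -1.0]]
wrist_force: [0.6, 0.4, -0.5]
gripper_width: 1.002
gripper_force: 0.0
```

apply_moves([
  [[0,0,0],0],
  [[0,0,0],0],
  [[0,0,0],0],
  [[0,0,0],0],
  [[0,0,0],0],
], hand=0.035)

```text
time_s: 18.93
tcp_pos: [0.4484, 0.1608, 0.0163]
ee_rot: [[-0.891, -0.453, 0.004], [-0.453, 0.891, 0.003], [-0.005, 0.001, -1.0]]
wrist_force: [-0.0, -1.3, 0.2]
gripper_width: 0.704
gripper_force: 0.0
```

apply_moves([
  [[0,0,0],0],
  [[0,0,0],0],
  [[0,0,0],0],
  [[0,0,0],0],
  [[0,0,0],0],
])

```text
time_s: 19.35
tcp_pos: [0.4477, 0.1602, 0.0156]
ee_rot: [[-0.891, -0.453, 0.002], [-0.453, 0.891, 0.001], [-0.002, 0.0, -1.0]]
wrist_force: [-1.0, -0.1, 7.7]
gripper_width: 0.567
gripper_force: 30.0
```

apply_moves([
  [[0,0,-0.02],0],
  [[0,0,-0.035],0],
  [[0,0,-0.04],0],
])

```text
time_s: 19.6
tcp_pos: [0.4448, 0.1584, 0.1083]
ee_rot: [[-0.892, -0.452, -0.006], [-0.452, 0.892, -0.004], [0.007, -0.001, -1.0]]
wrist_force: [1.1, 0.4, -2.8]
gripper_width: 0.57
gripper_force: 30.0
```

```bash
python3 plan.py -75 .52,.0,.15 .60,-.05,.2;python3 plan.py -1 .52,.0,.15 .623,-.012,.18
```

```text
t 19.6 tcp [0.4448 0.1584 0.1083] closing -243.1 j [  39.   15.  -29.   -0.  -47. -102.] F [ 1.1  0.4 -2.8] w 49.6 turn 11.9
[[[0.001, -0.035, -0.008], 7.1], [[-0.003, -0.035, -0.008], 4.8], [[-0.007, -0.034, -0.009], -0.0], [[-0.006, -0.035, -0.008], -0.0], [[-0.007, -0.034, -0.009], -0.0]]
[[[-0.021, -0.023, -0.017], -0.0], [[-0.021, -0.023, -0.016], -0.0], [[-0.022, -0.023, -0.017], -0.0]]
end [ 0.6    -0.0496  0.2003] -255.0
t 19.6 tcp [0.4448 0.1584 0.1083] closing -243.1 j [  39.   15.  -29.   -0.  -47. -102.] F [ 1.1  0.4 -2.8] w 49.6 turn -62.1
[[[0.001, -0.035, -0.008], -7.1], [[0.005, -0.035, -0.008], -7.1], [[0.01, -0.034, -0.009], -7.1], [[0.013, -0.032, -0.008], -7.1], [[0.018, -0.03, -0.009], -7.1]]
[[[-0.009, -0.024, -0.007], -7.1], [[-0.006, -0.025, -0.008], -7.1], [[-0.003, -0.026, -0.007], -7.1], [[-0.001, -0.027, -0.008], -5.3]]
end [ 0.6234 -0.0116  0.1803] -181.0
```

apply_moves([
  [[0.001,-0.035,-0.008],-7.1],
  [[0.005,-0.035,-0.008],-7.1],
  [[0.01,-0.034,-0.009],-7.1],
  [[0.013,-0.032,-0.008],-7.1],
  [[0.018,-0.03,-0.009],-7.1],
])

```text
time_s: 20.02
tcp_pos: [0.5127, 0.0113, 0.1478]
ee_rot: [[-0.501, -0.866, -0.001], [-0.866, 0.501, 0.001], [0.0, 0.001, -1.0]]
wrist_force: [1.4, 0.0, -3.2]
gripper_width: 0.568
gripper_force: 30.0
```

apply_moves([
  [[-0.009,-0.024,-0.007],-7.1],
  [[-0.006,-0.025,-0.008],-7.1],
  [[-0.003,-0.026,-0.007],-7.1],
  [[-0.001,-0.027,-0.008],-5.3],
  [[0,0,0],0],
])

```text
time_s: 20.43
tcp_pos: [0.6213, -0.0043, 0.1784]
ee_rot: [[-0.064, -0.998, 0.005], [-0.998, 0.064, -0.0], [-0.0, -0.005, -1.0]]
wrist_force: [1.0, 0.2, -2.6]
gripper_width: 0.565
gripper_force: 30.0
```

apply_moves([
  [[0,0,0],0],
  [[0,0,0],0],
])

```text
time_s: 20.6
tcp_pos: [0.615, -0.0038, 0.1764]
ee_rot: [[-0.067, -0.998, -0.003], [-0.998, 0.067, 0.0], [-0.0, 0.003, -1.0]]
wrist_force: [-0.5, -0.6, -2.7]
gripper_width: 0.567
gripper_force: 30.0
```

```bash
python3 look.py tray_motor .623 -.119 w7.png; python3 plan.py -1 .623,-.119,.08 .623,-.119,.04
```

```text
wrist expected [237.  59.] found [(0.8, 3)]
wrist fit [ 6.22100e-01 -1.19500e-01  0.00000e+00  8.84716e+01  1.36000e-02]
top expected [312. 177.] found [(0.64, 1), (0.27, 204), (0.2, 85)]
both, free z [ 6.22500e-01 -1.19300e-01 -1.30000e-03  8.82914e+01  3.76000e-02]
t 20.8 tcp [ 0.6155 -0.0035  0.1776] closing -183.8 j [ 15.  23.  -5.  -0. -62. -18.] F [-0.1  0.6 -3.8] w 49.5 turn -2.8
[[[0.029, -0.004, 0.024], -2.8], [[0.029, -0.002, 0.025], 0.0], [[0.029, -0.002, 0.024], 0.0], [[0.028, -0.003, 0.025], 0.0], [[0.0, 0.0, 0.04], 0.0]]
end [ 0.6231 -0.1188  0.0396] -181.0
```

View pics/w7.png

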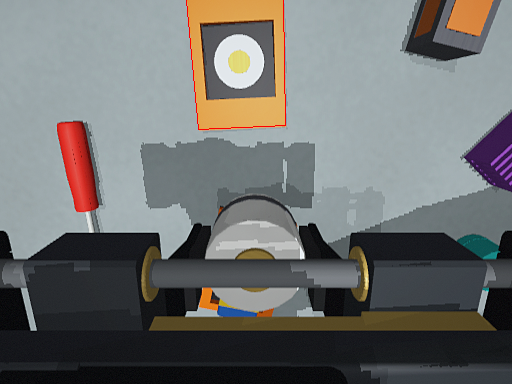

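Tray outline fits; white disc centre sits at about (239,62).

```bash
python3 - <<'E'
from h import *
p=imaging.capture("wrist");f=p["frame"][20:105,200:280];m=((f.min(2)>190)|((f[...,1]>150)&(f[...,0]<140)&(f[...,2]>150))).astype(np.uint8)
m[:,:5]=0
n,l,st,c=cv2.connectedComponentsWithStats(cv2.morphologyEx((f[...,1]>185).astype(np.uint8),cv2.MORPH_OPEN,np.ones((3,3))))
for i in range(1,n):
    if st[i][4]>300:print(st[i],onplane(p,c[i]+[200,20],.004).round(4))
E
python3 plan.py -1.5 .6222,-.1195,.08 .6222,-.1195,.032
```

```text
[  16   15   49   53 2090] [ 0.6222 -0.1195  0.004 ]
t 20.85 tcp [ 0.6157 -0.0035  0.1777] closing -183.8 j [ 15.  23.  -5.  -0. -62. -18.] F [ 0.3  0.2 -3.7] w 49.3 turn -2.3
[[[0.029, -0.004, 0.024], -2.3], [[0.029, -0.002, 0.025], 0.0], [[0.029, -0.002, 0.024], 0.0], [[0.029, -0.003, 0.025], 0.0], [[-0.0, 0.0, 0.024], 0.0]]
[[[-0.0, 0.0, 0.024], 0.0]]
end [ 0.6226 -0.1198  0.0317] -181.5
```

The disc centroid matches exactly at (.6222, -.1195).

apply_moves([
  [[0.029,-0.004,0.024],-2.3],
  [[0.029,-0.002,0.025],0],
  [[0.029,-0.002,0.024],0],
  [[0.029,-0.003,0.025],0],
  [[0,0,0.024],0],
])

```text
time_s: 21.27
tcp_pos: [0.623, -0.1243, 0.0549]
ee_rot: [[-0.03, -1.0, 0.0], [-1.0, 0.03, -0.001], [0.001, -0.0, -1.0]]
wrist_force: [0.3, 0.3, -3.4]
gripper_width: 0.569
gripper_force: 30.0
```

apply_moves([
  [[0,0,0.02],0],
  [[0,0,0],0],
  [[0,0,0],0],
  [[0,0,0],0],
  [[0,0,0],0],
])

```text
time_s: 21.68
tcp_pos: [0.625, -0.1196, 0.038]
ee_rot: [[-0.024, -1.0, 0.004], [-1.0, 0.024, -0.0], [0.0, -0.004, -1.0]]
wrist_force: [0.4, 0.4, -3.3]
gripper_width: 0.568
gripper_force: 30.0
```

```bash
python3 plan.py -1.5 .6222,-.1195,.022
```

```text
t 21.68 tcp [ 0.625  -0.1196  0.038 ] closing -181.4 j [  4.  33. -10.   0. -46.  -5.] F [ 0.4  0.4 -3.3] w 49.4 turn 0.1
[[[-0.0, 0.003, 0.016], 0.1]]
end [ 0.622  -0.1195  0.022 ] -181.5
```

Contact is expected at a TCP height of about 0.0196.

apply_moves([
  [[0,0.002,0.01],0],
  [[0,0,0.005],0],
  [[0,0,0],0],
  [[0,0,0],0],
  [[0,0,0],0],
])

```text
time_s: 22.1
tcp_pos: [0.6214, -0.12, 0.0208]
ee_rot: [[-0.025, -1.0, -0.0], [-1.0, 0.025, -0.0], [0.0, 0.0, -1.0]]
wrist_force: [0.5, 0.3, -3.9]
gripper_width: 0.565
gripper_force: 30.0
```

apply_moves([
  [[0,0,0.001],0],
  [[0,0,0],0],
  [[0,0,0],0],
])

```text
time_s: 22.35
tcp_pos: [0.6215, -0.12, 0.0198]
ee_rot: [[-0.026, -1.0, 0.0], [-1.0, 0.026, -0.0], [0.0, -0.0, -1.0]]
wrist_force: [0.6, 0.1, -3.4]
gripper_width: 0.57
gripper_force: 30.0
```

apply_moves([
  [[0,0,0.001],0],
  [[0,0,0],0],
  [[0,0,0],0],
])

```text
time_s: 22.6
tcp_pos: [0.6215, -0.1201, 0.0197]
ee_rot: [[-0.025, -1.0, 0.0], [-1.0, 0.025, -0.0], [0.0, -0.0, -1.0]]
wrist_force: [-2.1, 0.9, 3.9]
gripper_width: 0.571
gripper_force: 30.0
```

apply_moves([
  [[0,0,0],0],
  [[0,0,0],0],
  [[0,0,0],0],
  [[0,0,0],0],
  [[0,0,0],0],
], hand=0.087)

```text
time_s: 23.02
tcp_pos: [0.6215, -0.12, 0.0186]
ee_rot: [[-0.026, -1.0, 0.0], [-1.0, 0.026, -0.0], [0.0, -0.0, -1.0]]
wrist_force: [0.3, 0.1, -0.8]
gripper_width: 0.858
gripper_force: 0.0
```

apply_moves([
  [[0,0,-0.015],0],
  [[0,0,-0.03],0],
  [[0,0,-0.04],0],
  [[0,0,-0.04],0],
  [[0,0,0],0],
])

```text
time_s: 23.43
tcp_pos: [0.6269, -0.1207, 0.1535]
ee_rot: [[-0.024, -1.0, 0.018], [-1.0, 0.023, -0.002], [0.002, -0.018, -1.0]]
wrist_force: [1.2, -0.5, 1.5]
gripper_width: 0.997
gripper_force: 0.0
```

```bash
python3 plan.py -15 .428,-.137,.2
```

```text
t 23.43 tcp [ 0.6269 -0.1207  0.1535] closing -181.3 j [  4.  26.  -4.   0. -59.  -5.] F [ 1.2 -0.5  1.5] w 86.8 turn 13.7
[[[0.004, 0.04, -0.009], 7.1], [[0.009, 0.039, -0.009], 6.6], [[0.014, 0.037, -0.01], -0.0], [[0.013, 0.038, -0.009], -0.0], [[0.014, 0.037, -0.01], -0.0]]
end [ 0.4281 -0.1375  0.2005] -195.0
```

apply_moves([
  [[0.004,0.04,-0.009],7.1],
  [[0.009,0.039,-0.009],6.6],
  [[0.014,0.037,-0.01],0],
  [[0.013,0.038,-0.009],0],
  [[0.014,0.037,-0.01],0],
])

```text
time_s: 23.85
tcp_pos: [0.4205, -0.1364, 0.1905]
ee_rot: [[-0.262, -0.965, -0.001], [-0.965, 0.262, 0.0], [0.0, 0.001, -1.0]]
wrist_force: [0.1, 0.3, 1.0]
gripper_width: 1.001
gripper_force: 0.0
```

apply_moves([
  [[0,0,0],0],
  [[0,0,0],0],
  [[0,0,0],0],
])

```text
time_s: 24.1
tcp_pos: [0.4233, -0.1364, 0.1912]
ee_rot: [[-0.262, -0.965, 0.002], [-0.965, 0.262, -0.0], [-0.0, -0.002, -1.0]]
wrist_force: [-0.3, -1.1, 0.2]
gripper_width: 1.002
gripper_force: 0.0
```

```bash
python3 look.py transformer .428 -.137 w8.png; python3 plan.py -15 .428,-.137,.05 .428,-.137,.013
```

```text
wrist expected [250. 174.] found [(0.79, 1)]
wrist fit [ 4.2670e-01 -1.3900e-01  0.0000e+00  7.3535e+01  1.8800e-02]
top expected [321. 261.] found []
t 24.3 tcp [ 0.4234 -0.1362  0.1901] closing -195.2 j [  3.   6. -26.  -0. -58. -18.] F [-0.3 -0.7 -0.3] w 87.0 turn -0.2
[[[-0.0, -0.001, 0.035], -0.2], [[-0.0, -0.001, 0.035], 0.0], [[-0.0, -0.001, 0.035], 0.0], [[-0.0, -0.002, 0.035], 0.0], [[-0.0, 0.0, 0.037], 0.0]]
end [ 0.4282 -0.1375  0.0131] -195.0
```

View pics/w8.png

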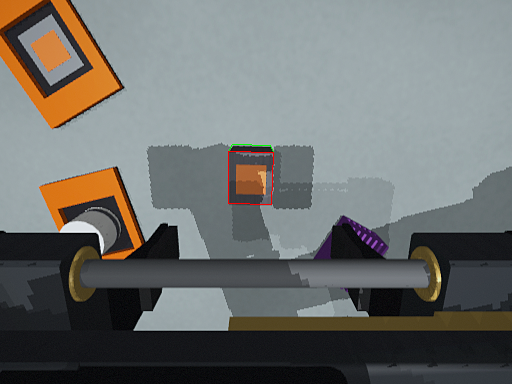

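The transformer's top is at (229–272, 152–204) and the fit is tight. The purple decoy lies behind the right finger's path.

```bash
python3 plan.py -16.5 .4267,-.139,.05 .4267,-.139,.013;python3 - <<'E'
from h import *
p=imaging.capture("wrist");R=r.sense()["ee_rot"]
for uv in [(345,216),(388,245),(315,262)]:print((R.T@(onplane(p,uv,.04)-[.4267,-.139,0])).round(3))
E
```

```text
t 24.3 tcp [ 0.4234 -0.1362  0.1901] closing -195.2 j [  3.   6. -26.  -0. -58. -18.] F [-0.3 -0.7 -0.3] w 87.0 turn 1.3
[[[0.0, -0.001, 0.035], 1.3], [[0.001, -0.001, 0.035], 0.0], [[0.0, -0.001, 0.035], 0.0], [[0.001, -0.001, 0.035], 0.0], [[-0.0, 0.0, 0.037], 0.0]]
end [ 0.4267 -0.1392  0.0131] -196.5
[-0.043  0.101 -0.04 ]
[-0.077  0.151 -0.04 ]
[-0.098  0.072 -0.04 ]
```

Clear, so I'll grasp it.

apply_moves([
  [[0,-0.001,0.035],1.3],
  [[0.001,-0.001,0.035],0],
  [[0,-0.001,0.035],0],
  [[0.001,-0.001,0.035],0],
  [[0,0,0.036],0],
])

```text
time_s: 24.77
tcp_pos: [0.4267, -0.1394, 0.0132]
ee_rot: [[-0.283, -0.959, 0.001], [-0.959, 0.283, -0.0], [-0.0, -0.001, -1.0]]
wrist_force: [0.1, -0.0, -1.1]
gripper_width: 0.999
gripper_force: 0.0
```

apply_moves([
  [[0,0,0],0],
  [[0,0,0],0],
  [[0,0,0],0],
  [[0,0,0],0],
  [[0,0,0],0],
], hand=0.03)

```text
time_s: 25.18
tcp_pos: [0.4276, -0.1393, 0.017]
ee_rot: [[-0.283, -0.959, 0.005], [-0.959, 0.283, 0.0], [-0.002, -0.005, -1.0]]
wrist_force: [0.1, -0.8, 0.3]
gripper_width: 0.707
gripper_force: 0.0
```

apply_moves([
  [[0,0,0],0],
  [[0,0,0],0],
  [[0,0,0],0],
  [[0,0,0],0],
  [[0,0,0],0],
])

```text
time_s: 25.6
tcp_pos: [0.4268, -0.1394, 0.0159]
ee_rot: [[-0.283, -0.959, 0.002], [-0.959, 0.283, -0.0], [-0.0, -0.002, -1.0]]
wrist_force: [-1.0, 0.3, 7.8]
gripper_width: 0.506
gripper_force: 30.0
```

apply_moves([
  [[0,0,0],0],
  [[0,0,-0.02],0],
  [[0,0,-0.035],0],
  [[0,0,-0.04],0],
])

```text
time_s: 25.93
tcp_pos: [0.4219, -0.139, 0.1078]
ee_rot: [[-0.285, -0.958, -0.01], [-0.959, 0.285, 0.001], [0.002, 0.01, -1.0]]
wrist_force: [2.0, 0.3, -7.4]
gripper_width: 0.501
gripper_force: 30.0
```

```bash
python3 plan.py 13.2 .5,-.17,.16 .61,-.21,.19
```

```text
t 25.93 tcp [ 0.4219 -0.139   0.1078] closing -196.6 j [  3.  12. -33.  -0. -46. -19.] F [ 2.   0.3 -7.4] w 43.6 turn -29.8
[[[0.002, -0.028, -0.017], -7.1], [[0.006, -0.027, -0.018], -7.1], [[0.01, -0.027, -0.017], -7.1], [[0.016, -0.035, -0.01], -7.1], [[0.021, -0.033, -0.01], -1.4]]
[[[0.021, -0.033, -0.01], 0.0]]
end [ 0.6101 -0.2101  0.1898] -166.8
```

```bash
python3 plan.py 13.2 .5,-.18,.16 .571,-.211,.19
```

```text
t 25.93 tcp [ 0.4219 -0.139   0.1078] closing -196.6 j [  3.  12. -33.  -0. -46. -19.] F [ 2.   0.3 -7.4] w 43.6 turn -29.8
[[[0.006, -0.029, -0.017], -7.1], [[0.009, -0.028, -0.018], -7.1], [[0.012, -0.026, -0.017], -7.1], [[0.012, -0.023, -0.01], -7.1], [[0.015, -0.021, -0.01], -1.4]]
[[[0.016, -0.021, -0.01], 0.0]]
end [ 0.5713 -0.2108  0.1898] -166.8
```

apply_moves([
  [[0.006,-0.029,-0.017],-7.1],
  [[0.009,-0.028,-0.018],-7.1],
  [[0.012,-0.026,-0.017],-7.1],
  [[0.012,-0.023,-0.01],-7.1],
  [[0.015,-0.021,-0.01],-1.4],
])

```text
time_s: 26.35
tcp_pos: [0.5506, -0.2001, 0.1806]
ee_rot: [[0.234, -0.972, -0.003], [-0.972, -0.234, 0.002], [-0.003, 0.003, -1.0]]
wrist_force: [0.1, -0.1, -7.3]
gripper_width: 0.504
gripper_force: 30.0
```

apply_moves([
  [[0.016,-0.021,-0.01],0],
  [[0,0,0],0],
  [[0,0,0],0],
  [[0,0,0],0],
])

```text
time_s: 26.68
tcp_pos: [0.573, -0.2102, 0.1888]
ee_rot: [[0.229, -0.973, -0.006], [-0.973, -0.229, 0.002], [-0.004, 0.006, -1.0]]
wrist_force: [-0.3, 1.0, -7.6]
gripper_width: 0.502
gripper_force: 30.0
```

```bash
python3 look.py tray_transformer .595 -.313 w9.png
```

```text
wrist expected [256.  70.] found [(0.68, 5)]
wrist fit [ 5.943000e-01 -3.147000e-01  0.000000e+00  1.030801e+02  6.900000e-03]
top expected [395. 189.] found [(0.56, 23)]
both, free z [ 5.942000e-01 -3.146000e-01 -1.600000e-03  1.030696e+02  4.606000e-01]
```

View pics/w9.png

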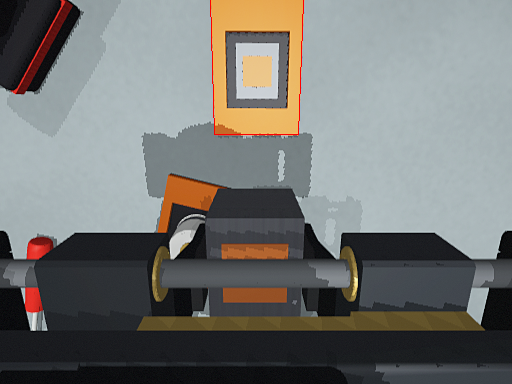

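The tray fits, with the silhouette square at about (257,70). The drill at the top left is well off to the side.

```bash
python3 - <<'E'
from h import *
p=imaging.capture("wrist");print(onplane(p,(257.3,70.5),.004).round(4),proj(p,[.5943,-.3147,.004]).round(1))
E
python3 plan.py 13.1 .5943,-.3143,.08 .5943,-.3143,.04
```

```text
[ 0.5957 -0.3156  0.004 ] [[258.4  71.7]]
t 26.93 tcp [ 0.5744 -0.2105  0.1914] closing -166.7 j [ -5.  22.  -4.  -0. -64.  18.] F [ 0.2  0.4 -7.3] w 43.8 turn 0.2
[[[0.026, 0.001, 0.028], 0.2], [[0.027, 0.001, 0.028], 0.0], [[0.026, 0.001, 0.028], 0.0], [[0.027, 0.001, 0.027], 0.0], [[-0.0, 0.0, 0.04], 0.0]]
end [ 0.5947 -0.3146  0.0404] -166.9
```

apply_moves([
  [[0.026,0.001,0.028],0.2],
  [[0.027,0.001,0.028],0],
  [[0.026,0.001,0.028],0],
  [[0.027,0.001,0.027],0],
  [[0,0,0.02],0],
])

```text
time_s: 27.35
tcp_pos: [0.5953, -0.3191, 0.0581]
ee_rot: [[0.224, -0.975, -0.001], [-0.975, -0.224, -0.001], [0.001, 0.001, -1.0]]
wrist_force: [-0.2, 0.7, -7.0]
gripper_width: 0.504
gripper_force: 30.0
```

apply_moves([
  [[0,0,0.015],0],
  [[0,0,0],0],
  [[0,0,0],0],
  [[0,0,0],0],
  [[0,0,0],0],
])

```text
time_s: 27.77
tcp_pos: [0.5971, -0.3151, 0.0481]
ee_rot: [[0.228, -0.974, 0.004], [-0.974, -0.228, -0.002], [0.002, -0.004, -1.0]]
wrist_force: [-0.1, -0.5, -6.7]
gripper_width: 0.507
gripper_force: 30.0
```

```bash
python3 plan.py 13.1 .5947,-.3145,.022
```

```text
t 27.77 tcp [ 0.5971 -0.3151  0.0481] closing -166.8 j [-14.  35.  -4.   0. -51.  27.] F [-0.1 -0.5 -6.7] w 44.1 turn 0.1
[[[-0.001, 0.002, 0.026], 0.1]]
end [ 0.5949 -0.3146  0.0221] -166.9
```

apply_moves([
  [[0,0.001,0.014],0],
  [[0,0,0.009],0],
  [[0,0,0.002],0],
  [[0,0,0],0],
  [[0,0,0],0],
])

```text
time_s: 28.18
tcp_pos: [0.5951, -0.3153, 0.0214]
ee_rot: [[0.228, -0.974, 0.001], [-0.974, -0.228, -0.001], [0.001, -0.001, -1.0]]
wrist_force: [0.5, 0.1, -6.8]
gripper_width: 0.503
gripper_force: 30.0
```

apply_moves([
  [[0,0,0],0],
  [[0,0,0],0],
  [[0,0,0],0],
])

```text
time_s: 28.43
tcp_pos: [0.5948, -0.3153, 0.0211]
ee_rot: [[0.227, -0.974, 0.001], [-0.974, -0.227, -0.0], [0.0, -0.001, -1.0]]
wrist_force: [0.7, -0.3, -7.7]
gripper_width: 0.503
gripper_force: 30.0
```

apply_moves([
  [[0,0,0.001],0],
  [[0,0,0],0],
  [[0,0,0],0],
])

```text
time_s: 28.68
tcp_pos: [0.5949, -0.3154, 0.0201]
ee_rot: [[0.227, -0.974, 0.001], [-0.974, -0.227, -0.0], [0.001, -0.001, -1.0]]
wrist_force: [0.6, 0.7, -6.5]
gripper_width: 0.5
gripper_force: 30.0
```

apply_moves([
  [[0,0,0.001],0],
  [[0,0,0],0],
  [[0,0,0],0],
])

```text
time_s: 28.93
tcp_pos: [0.5949, -0.3154, 0.02]
ee_rot: [[0.228, -0.974, 0.001], [-0.974, -0.228, -0.001], [0.001, -0.001, -1.0]]
wrist_force: [-2.8, 1.7, 2.6]
gripper_width: 0.501
gripper_force: 30.0
```

Contact. I'll release, back off toward the base so the cameras can see the trays, and check all four.

apply_moves([
  [[0,0,0],0],
  [[0,0,0],0],
  [[0,0,0],0],
  [[0,0,0],0],
  [[0,0,0],0],
], hand=0.087)

```text
time_s: 29.35
tcp_pos: [0.5949, -0.3153, 0.0189]
ee_rot: [[0.227, -0.974, 0.001], [-0.974, -0.227, -0.0], [0.0, -0.001, -1.0]]
wrist_force: [-1.1, 0.0, -1.0]
gripper_width: 0.797
gripper_force: 0.0
```

apply_moves([
  [[0,0,-0.015],0],
  [[0,0,-0.03],0],
  [[0,0,-0.04],0],
  [[0,0,-0.04],0],
  [[0,0,-0.04],0],
])

```text
time_s: 29.77
tcp_pos: [0.5944, -0.3152, 0.1854]
ee_rot: [[0.227, -0.974, -0.0], [-0.974, -0.227, -0.0], [0.0, 0.0, -1.0]]
wrist_force: [0.1, -0.4, 0.1]
gripper_width: 0.994
gripper_force: 0.0
```

apply_moves([
  [[0,0.04,0],0],
  [[0,0.04,0],0],
  [[0,0.04,0],0],
  [[0,0.04,0],0],
  [[0,0.03,0],0],
])

```text
time_s: 30.18
tcp_pos: [0.4066, -0.3584, 0.184]
ee_rot: [[0.227, -0.974, -0.0], [-0.974, -0.227, 0.0], [-0.0, 0.0, -1.0]]
wrist_force: [0.3, -0.5, -0.5]
gripper_width: 0.998
gripper_force: 0.0
```

apply_moves([
  [[0,0,0],0],
  [[0,0,0],0],
  [[0,0,0],0],
])

```text
time_s: 30.43
tcp_pos: [0.41, -0.3587, 0.1842]
ee_rot: [[0.227, -0.974, 0.001], [-0.974, -0.227, -0.001], [0.001, -0.001, -1.0]]
wrist_force: [-0.1, -0.0, 0.5]
gripper_width: 0.995
gripper_force: 0.0
```

```bash
python3 - <<'E'
from h import *
T=imaging.capture("top");S=imaging.capture("scene");cv2.imwrite("pics/t2.png",cv2.resize(T["frame"][120:320,90:460],None,fx=2.1,fy=2.1,interpolation=cv2.INTER_CUBIC))
pos=dict(battery=(.632,.1065,73.2),heatsink=(.616,.288,90.5),motor=(.6222,-.1195,0),transformer=(.5945,-.315,103.1))
for n,(x,y,a) in pos.items():
    obs=[]
    for p in(T,S):
        u=proj(p,[x,y,.03])[0]
        ms=[m for m in models.cut_out(p,n) if m["region"].any()]
        ms=[m for m in ms if np.hypot(*(np.argwhere(m["region"]).mean(0)[::-1]-u))<12]
        if ms:obs.append((p,ms[0]["region"]))
    if obs:print(n,len(obs),(x,y,a),np.round(fit(n,obs,(x,y)),4),np.round(fit(n,obs,(x,y),.004),4))
    else:print(n,"none")
s=r.sense();print(s["time_s"],s["tcp_pos"])
E
```

```text
battery 2 (0.632, 0.1065, 73.2) [6.3340e-01 1.0790e-01 8.0000e-04 7.2826e+01 9.6400e-02] [6.32800e-01 1.07400e-01 4.00000e-03 7.22756e+01 9.99000e-02]
heatsink 2 (0.616, 0.288, 90.5) [6.15500e-01 2.88500e-01 5.40000e-03 9.05948e+01 4.41000e-02] [6.15300e-01 2.89300e-01 4.00000e-03 9.08648e+01 4.69000e-02]
motor 2 (0.6222, -0.1195, 0) [ 6.2280e-01 -1.1750e-01  6.0000e-03  9.9948e+00  7.8300e-02] [ 6.2240e-01 -1.1800e-01  4.0000e-03  9.4211e+00  8.1500e-02]
transformer 2 (0.5945, -0.315, 103.1) [ 5.964000e-01 -3.142000e-01  6.900000e-03  1.050642e+02  2.569000e-01] [ 5.95900e-01 -3.14800e-01  4.00000e-03  1.04375e+02  2.61200e-01]
30.9333 [ 0.40981024 -0.35825319  0.18356087]
```

View pics/t2.png

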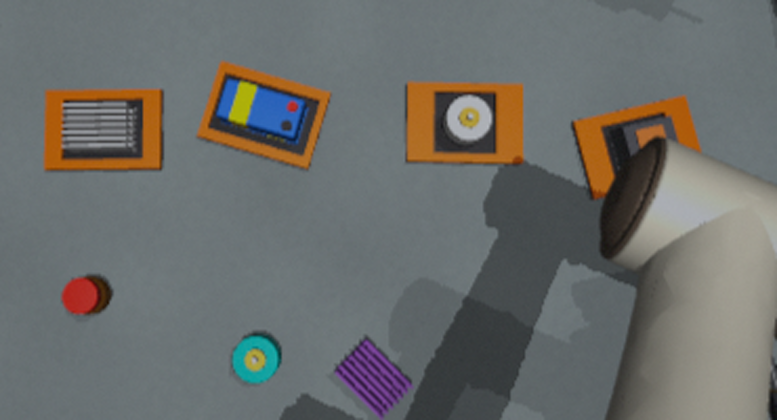

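All four modules sit flat and lined up in their trays. In the picture: heatsink (102,125), battery (263,108), motor (469,118), and transformer (650,135), which the arm partly hides but which fits within about 2 mm. The jar and decoys haven't moved.

```bash
python3 -c "
from station import r
print(r.finish_job())"
```

```text
the job is handed in; nothing more can be done
None
```

All four modules are in their matching trays, battery first, each measuring within about 2 mm and 2° of its silhouette (the transformer was partly hidden by the arm in the final check); the jar and screwdriver were left alone, and the job was handed in at about 31 s.

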